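# Blow off the sash stops at the hardware counter

## Robot

A 6-joint arm with a two-finger parallel gripper is mounted at the origin on the work surface. World frame = base frame: x ahead of the robot, y to its left, z up, the work surface at z = 0. Lengths are in m, angles in rad, forces in N, time in s.
With the tool pointing down it reaches from about 0.35 to 0.8 m from the base axis. Payload 7.3 kg.
Tool frame: the origin (TCP) lies at the very end of the fingers, on their centre line; the grasp point (between the pads) lies 19 mm behind it (robot.grip_point_offset is the distance from the TCP to the grasp point, in m); z points along the fingers, y is the line along which they close (so a half turn about z gives the same grasp; the last joint's range is limited). The gripper opens to 85 mm and grips with 20 to 120 N. Pads are 22 mm wide; open, the fingers measure 114 mm over their backs; the gripper's body (76 mm by 85 mm) begins 54 mm behind the grasp point. The pads swing forward as they close: fully open they stand 13 mm farther back than shut.
Start: joints at [0.976, 0.342, 1.524, -0, 1.275, -0.146], TCP at [0.228, 0.473, 0.231] pointing down, gripper open.
Joint ranges: [-2.53, 2.53], [-0.77, 2.02], [0.04, 2.7], [-1, 4.14], [0.28, 2.66], [-3.11, 3.11]. Speed limits (rad/s): [2.57, 2.57, 3.14, 3.14, 3.14, 3.14].

## Interface

Orientations are given as a 3x3 rotation matrix whose columns are the frame's x, y, z axes.
In Python, from cell import robot gives the robot as it stands. The module is installed in compiled form; this text tells all that it offers.
- The arm moves only by the tool servo_tool, never from a script. Its argument "steps" is a list that holds one entry, the list of rows, each a list of 7 numbers: the shift along the tool's x, y, z in cm, then the turn, a rotation vector about the tool's x, y, z in rad, then the opening, from -1 (shut) to 1 (fully open). In form: [[[tx, ty, tz, ax, ay, az, gripper], ...]]. A call has 1 to 5 rows; each row is the pose to reach, as a shift and turn from the pose commanded when the call began, along the tool's axes at that moment; what a row does not reach only later rows make up. A row lasts 1/12 s, in which the tool goes at most 41.7 mm and 7.16 degrees, less where a joint would pass 70% of its speed; a pose out of reach is approached as far as the arm can. A call with a gripper value outside its range is refused whole. The fingers move at their own pace and stop on an object; "squeeze" is the grip in N (left out, the last holds). Time passes only in rows, so rows that repeat a pose let the fingers close. It gives the time, the measured TCP pose, the force, the opening and the grip force at its end, in the units of the state.
- robot.get_state(): the state, without advancing time (a new reading comes with each control period).
- robot.grab_frame(name): name is "scene" or "top" or "wrist"; returns (picture, depth): 400x640x3 uint8, red, green, blue; 400x640 float32, m along the optical axis (not along the pixel's ray), 0 where there is no reading.
- robot.get_calibration(name): a dict with "K" (3x3 intrinsics, pixels), "R" (3x3) and "t" (3): a world point X has camera coordinates R X + t; the wrist camera has in their place "tool_from_camera" (4x4, takes a point from camera to tool coordinates, whose origin is the TCP and whose axes are the flange's). Camera axes: x right, y down, z forward; pixel columns grow to the right and rows downward; lengths in m; the calibration is good to about 2 mm. A picture is of the moment at which its call begins: read the wrist's pose just before it. get_calibration takes no time and is no camera call.
- robot.job_done(): hands the job in; it is judged then, once.
Trained networks look in the newest picture that a camera, given by its name, has taken for a name from the list of things; names that differ only in an ending like _2 or _b are one class to them, and where a whole thing is asked for, a point or a joint stands for the part that bears it (a point fixed in the world has none). Each returns a list of dicts, best first, with "confidence" (0 to 1); they miss things now and then, are a little off and sometimes report something else, mostly with a low value. They report only what shows in the picture. A call takes as long as a camera call.
- robot.trace(camera, label): "pixels" (400x640 bool, what is visible of it) and "bbox" ([centre column, centre row, width, height] in pixels, round what is visible of it).
- robot.spot_point(camera, label): "uv" ([column, row] in pixels: a listed point, or the origin of a listed thing).
The state is a dict: "time": time; "joint_positions": joint angles; "qd": joint speeds; "effort": joint torques, N m; "position": TCP position; "tcp_rot": TCP orientation; "force": force on the tool from outside, world axes, zero at the start; "torque": the same for the moment, N m; "gripper_width": opening from 0.0 (shut) to 1.0 (fully open); "grip_force": force on a finger pad.
Only numpy, scipy, OpenCV 4.12 (cv2) and the standard library are available. Lean on these libraries where they do the work, as an engineer would, in place of code of your own. Each camera call takes 0.05 s, during which the arm holds its last target. There are 200 camera calls.

## Task

Slide the hatch of the counter unit fully open, take all the steel sash stops out of the recess and set them side by side, each flat on its foot, in the aluminium blow-off pan. Then turn the air valve's lever to half open (45 degrees, the thick middle mark), press the pump plunger all the way down to its stop and keep it down for at least 3 seconds, let it rise again, and turn the valve back fully shut. Finish with the hatch slid fully closed over the empty recess, and leave the other hardware on the counter where it is.

Things in the scene. Friction and masses are not known exactly. Their poses are not given: they have to be found in the camera images.
- counter_unit: low ash unit, fixed, 244 mm wide (y), rim 46 mm high, with a recess. Origin: on the table under the middle of the recess. Recess inside: 160 mm (x) by 220 mm (y), floor 8 mm above the table. A solid deck (46 mm high) lies on its +x side, x = +80 to +256 mm; the other walls are 10 to 12 mm thick
- hatch_grip (a point): centre of the steel grip bar on the dark hardwood hatch: bar 16 mm (x) by 100 mm (y), 20 mm high; the hatch's top face is 10 mm below this point, 59 mm over the table. Moves with the hatch; its x axis is the sliding direction. The hatch is 170 mm (x) by 222 mm (y), 12 mm thick; the bar lies 30 mm towards -x of its middle
- hatch_board (a joint): hatch travel in m: 0 = fully closed over the recess, 0.17 = fully open, slid along the unit's +x over the deck. Light friction, stays where left
- stop1: steel sash stop, one of up to four alike (None = absent): flat foot 64 x 60 x 8 mm (x, y, z) with an upright lug on its middle, 40 mm along x, 10 mm thick across y, 24 mm above the foot (top at 32 mm); black rubber dot on the lug's +x end. Origin: centre of the foot's underside. 0.19 kg. Grip the lug, fingers closing along its y. Starts in the recess under the hatch
- stop2: steel sash stop, one of up to four alike (None = absent): flat foot 64 x 60 x 8 mm (x, y, z) with an upright lug on its middle, 40 mm along x, 10 mm thick across y, 24 mm above the foot (top at 32 mm); black rubber dot on the lug's +x end. Origin: centre of the foot's underside. 0.19 kg. Grip the lug, fingers closing along its y. Starts in the recess under the hatch
- stop3: steel sash stop, one of up to four alike (None = absent): flat foot 64 x 60 x 8 mm (x, y, z) with an upright lug on its middle, 40 mm along x, 10 mm thick across y, 24 mm above the foot (top at 32 mm); black rubber dot on the lug's +x end. Origin: centre of the foot's underside. 0.19 kg. Grip the lug, fingers closing along its y. Starts in the recess under the hatch
- stop4: steel sash stop, one of up to four alike (None = absent): flat foot 64 x 60 x 8 mm (x, y, z) with an upright lug on its middle, 40 mm along x, 10 mm thick across y, 24 mm above the foot (top at 32 mm); black rubber dot on the lug's +x end. Origin: centre of the foot's underside. 0.19 kg. Grip the lug, fingers closing along its y. Starts in the recess under the hatch
- pan: aluminium blow-off pan, fixed, open on top: outside 228 mm (x) by 188 mm (y), walls 4 mm thick and 24 mm high, floor 4 mm thick (inside 220 x 180 mm). Origin: underside centre. A steel nozzle tube 16 mm thick runs along y, 124 mm towards +x of the origin, its top 50 mm above the table
- valve_axis (a point): point on the upright turning axis of the quarter-turn brass air valve (fixed), 70 mm above the table, at the lever's mid-height. Its pipe runs along y (90 mm long, 30 mm above the table); a white dial, 92 mm across, top at 54 mm, lies under the lever with black marks for shut (thin, towards -x), half open (thick) and full open (thin, towards -y)
- lever_grip (a point): grip point on the dark steel valve lever, 65 mm out from the valve axis, 70 mm above the table; turns with the lever. The bar is 14 mm wide, 20 mm high (top 10 mm above this point) and reaches 95 mm from the axis; it points along this point's -x, its sides face +-y. Beyond 46 mm from the axis there is only the table below it
- lever_arm (a joint): valve lever angle in rad: 0 = shut (lever towards the valve's -x), grows counter-clockwise seen from above; 0.785 = half open; 1.571 = full open, its limit. Stiff, stays where left (about 0.12 N m)
- plunger_top (a point): centre of the top of the round black plunger head (42 mm across, 12 mm thick) of the shot pump, fixed on the counter; 90 mm above the table when up, moves down with the head
- pump_head (a joint): plunger travel in m: 0 = up, 0.014 = fully down at its stop; a spring (about 4 N at the start, 10 N fully down) brings it back
- suction_lifter: blue-handled black suction lifter, 115 mm across and 75 mm high, a bystander. Origin: underside centre
- fanlight_catch: copper fanlight catch, 85 mm long, a bystander. Origin: underside centre
- roller_wheel: white roller wheel assembly, 90 x 34 x 48 mm, a bystander. Origin: underside centre
- glass_coaster: green tinted glass coaster, 95 x 95 x 8 mm, a bystander. Origin: underside centre

How it is judged:
On the way, in this order (a step that is already met when the one before it is completed fails the run):
1. the hatch has been slid open (value of joint hatch_board above 0.155 m), for 0.2 s.
2. every sash stop stands flat on its foot in the pan, let go (x of stop1 in the frame of pan between -0.11 and 0.11 m and y of stop1 in the frame of pan between -0.09 and 0.09 m and z of stop1 in the frame of pan between -0.005 and 0.01 m and angle between each of stop1, stop2, stop3, stop4's own z axis and vertical below 0.15 rad and contact force between the fingers and stop1 below 0.2 N and linear speed of each of stop1, stop2, stop3, stop4 below 0.03 m/s and x of stop2 in the frame of pan between -0.11 and 0.11 m and y of stop2 in the frame of pan between -0.09 and 0.09 m and z of stop2 in the frame of pan between -0.005 and 0.01 m and contact force between the fingers and stop2 below 0.2 N and x of stop3 in the frame of pan between -0.11 and 0.11 m and y of stop3 in the frame of pan between -0.09 and 0.09 m and z of stop3 in the frame of pan between -0.005 and 0.01 m and contact force between the fingers and stop3 below 0.2 N and x of stop4 in the frame of pan between -0.11 and 0.11 m and y of stop4 in the frame of pan between -0.09 and 0.09 m and z of stop4 in the frame of pan between -0.005 and 0.01 m and contact force between the fingers and stop4 below 0.2 N), for 0.3 s.
3. the valve is set to half open, 45 degrees within 5.7 (value of joint lever_arm between 0.685 and 0.885 rad), for 0.3 s.
4. with the valve at half open, the plunger is pressed down to its stop and kept there (all of step 3 and value of joint pump_head above 0.0125 m), for 3 s.
5. the plunger is up again and the valve is shut (value of joint lever_arm below 0.09 rad and value of joint pump_head below 0.002 m), for 0.2 s.
At the end, for the whole second after the job is handed in: Every sash stop present lies flat on its foot on the pan's floor (tilt under 0.15 rad), released; the valve is shut (under 0.09 rad), the plunger is up, and the hatch is closed to within 10 mm (all of step 5 and x of stop1 in the frame of pan between -0.11 and 0.11 m and y of stop1 in the frame of pan between -0.09 and 0.09 m and z of stop1 in the frame of pan between -0.005 and 0.01 m and angle between each of stop1, stop2, stop3, stop4's own z axis and vertical below 0.15 rad and contact force between the fingers and stop1 below 0.2 N and x of stop2 in the frame of pan between -0.11 and 0.11 m and y of stop2 in the frame of pan between -0.09 and 0.09 m and z of stop2 in the frame of pan between -0.005 and 0.01 m and contact force between the fingers and stop2 below 0.2 N and x of stop3 in the frame of pan between -0.11 and 0.11 m and y of stop3 in the frame of pan between -0.09 and 0.09 m and z of stop3 in the frame of pan between -0.005 and 0.01 m and contact force between the fingers and stop3 below 0.2 N and x of stop4 in the frame of pan between -0.11 and 0.11 m and y of stop4 in the frame of pan between -0.09 and 0.09 m and z of stop4 in the frame of pan between -0.005 and 0.01 m and contact force between the fingers and stop4 below 0.2 N and value of joint hatch_board below 0.01 m); the robot touches nothing.
It fails at once if a bystander (lifter, catch, roller wheel, coaster) is shoved or lifted more than 30 mm away (distance of any of suction_lifter, fanlight_catch, roller_wheel, glass_coaster from where it was at the start of the episode above 0.03 m).
Of stop1, stop2, stop3, stop4 only 2 to 4 are there at a start; the rules pass over those that are not, and their reading is None.
At some moment in a run one of stop1, stop2, stop3, stop4 may be knocked a few centimetres aside while the robot is not near it.
Once in a run the grip may slacken for a moment while it holds something.
It also fails if it takes over 210 s, if anything falls off the work surface, if the arm or the gripper's body presses on something with over 40 N, if the wrist force passes 120 N, or if a joint passes its speed limit or range.

## Working session

There is one attempt and no reset: what is moved stays moved. The work goes in short steps, Python scripts to look and compute and a tool call to move; the robot and the scene stay as the last step left them, time stands still between calls to the robot, and variables do not carry over. Pictures are saved under pics/ and viewed, at most 14 in all, crops included, and the job is handed in when it is done.

Besides the shell and the picture viewer there is one more tool, called by a JSON object that holds its "method" and its "body". servo_tool: Moves the arm, as the interface text tells. Its arguments: {"type":"object","properties":{"steps":{"type":"array","items":{"type":"array","items":{"type":"array","items":{"type":"number"}}}},"squeeze":{"type":"number"}},"required":["steps"]}

```bash
mkdir -p pics
cat > h.py <<'E'
import numpy as np, cv2
from cell import robot
def cal(n):
    c=robot.get_calibration(n)
    K=np.array(c["K"])
    if n=="wrist":
        s=robot.get_state(); T=np.eye(4); T[:3,:3]=s["tcp_rot"]; T[:3,3]=s["position"]
        M=np.linalg.inv(T@np.array(c["tool_from_camera"])); return K,M[:3,:3],M[:3,3]
    return K,np.array(c["R"]),np.array(c["t"])
def ray(C,uv):
    K,R,t=C; d=R.T@np.linalg.solve(K,[uv[0],uv[1],1.]); return -R.T@t,d
def at_z(C,uv,z):
    o,d=ray(C,uv); return o+d*(z-o[2])/d[2]
def at_depth(C,uv,dep):
    o,d=ray(C,uv); return o+d*dep
def tri(C1,uv1,C2,uv2):
    o1,d1=ray(C1,uv1);o2,d2=ray(C2,uv2)
    A=np.stack([d1,-d2],1); s=np.linalg.lstsq(A,o2-o1,rcond=None)[0]
    p,q=o1+s[0]*d1,o2+s[1]*d2; return (p+q)/2,np.linalg.norm(p-q)
def save(n,im): cv2.imwrite("pics/"+n+".png",cv2.cvtColor(im,cv2.COLOR_RGB2BGR))
def cloud(C,dep):
    K,R,t=C; v,u=np.indices(dep.shape); p=np.stack([u,v,np.ones_like(u)],-1).reshape(-1,3)@np.linalg.inv(K).T*dep.reshape(-1,1)
    return ((p-t)@R).reshape(dep.shape+(3,))
np.set_printoptions(precision=4,suppress=True)
E
python3 - <<'E'
from h import *
s=robot.get_state(); print({k:np.round(v,3).tolist() for k,v in s.items()})
fr={}
for n in("top","scene"):
    im,d=robot.grab_frame(n); save(n+"0",im); fr[n]=(cal(n),d)
for l in["counter_unit","hatch_grip","pan","valve_axis","lever_grip","plunger_top","suction_lifter","fanlight_catch","roller_wheel","glass_coaster"]:
    P={}
    for n in fr:
        r=robot.spot_point(n,l)
        if r: 
            uv=r[0]["uv"]; C,d=fr[n]; dd=d[int(uv[1]),int(uv[0])]
            P[n]=uv; print(l,n,np.round(uv,1),round(r[0]["confidence"],2),at_depth(C,uv,dd))
    if len(P)==2: print("   tri",*tri(fr["top"][0],P["top"],fr["scene"][0],P["scene"]))
E
```

```text
{'time': 0.0, 'joint_positions': [0.976, 0.343, 1.525, 0.0, 1.275, -0.146], 'qd': [0.0, 0.002, -0.002, 0.003, -0.002, -0.001], 'effort': [0.0, -43.368, -24.601, -0.0, 0.008, 0.0], 'position': [0.228, 0.473, 0.231], 'tcp_rot': [[-0.901, 0.434, -0.001], [0.434, 0.901, -0.001], [0.0, -0.002, -1.0]], 'force': [-0.509, 0.631, -0.574], 'torque': [0.019, -0.003, -0.046], 'grip_force': 0.0, 'gripper_width': 0.999}
counter_unit top [231.3 203.8] 0.91 [0.4998 0.1919 0.079 ]
counter_unit scene [395. 273.] 0.97 [0.576  0.252  0.0605]
   tri [0.5127 0.2119 0.0004] 0.0015594920219588705
hatch_grip top [220.6 204.6] 0.92 [0.4957 0.2156 0.0763]
hatch_grip scene [395.6 247. ] 0.79 [0.5034 0.1994 0.0678]
   tri [0.5017 0.2091 0.0721] 0.018443567674638
pan top [369.5 216.7] 0.61 [ 0.5209 -0.1174  0.0035]
pan scene [302.6 222. ] 0.8 [ 0.5248 -0.1064  0.0069]
   tri [ 0.5196 -0.1157  0.0009] 0.005052172502906032
valve_axis top [470.4 237.7] 0.6 [ 0.4876 -0.3296  0.08  ]
valve_axis scene [261.6 173.5] 0.87 [ 0.4979 -0.3228  0.0753]
   tri [ 0.4896 -0.3336  0.0685] 0.0005020855048724443
lever_grip top [472
[... 353 characters left out ...]
 [409.5 130.2] 0.84 [ 0.7378 -0.1906  0.0261]
suction_lifter scene [221.9 239.5] 0.91 [ 0.7524 -0.1716  0.024 ]
   tri [ 0.7428 -0.1918  0.0099] 0.004069163443626546
fanlight_catch top [415.3 308.6] 0.98 [ 0.3256 -0.2345  0.0271]
fanlight_catch scene [316.3 185.7] 0.58 [ 0.3387 -0.239   0.0059]
   tri [ 0.3278 -0.2439 -0.0008] 0.008756980995799997
roller_wheel top [347.4 126.9] 0.73 [ 0.7186 -0.0412  0.0506]
roller_wheel scene [254.3 268. ] 0.98 [ 0.762  -0.0216  0.0214]
   tri [ 0.7428 -0.0442 -0.0035] 0.006427522926868281
glass_coaster top [221.1 200.9] 0.74 [0.5041 0.2161 0.0756]
glass_coaster scene [423.3 235.8] 0.7 [0.3339 0.1764 0.0076]
   tri [0.4854 0.2293 0.1073] 0.05053844150028841
```

View pics/top0.png

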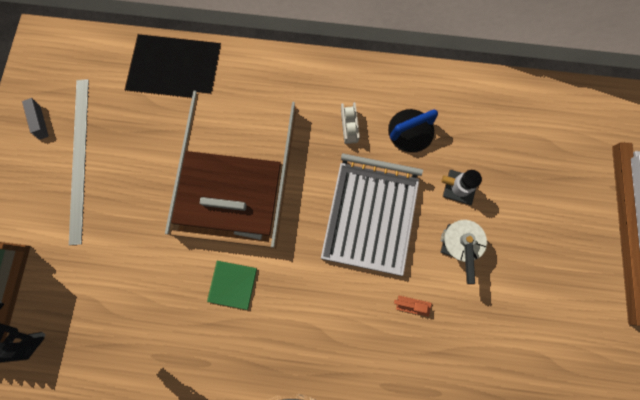

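View pics/scene0.png

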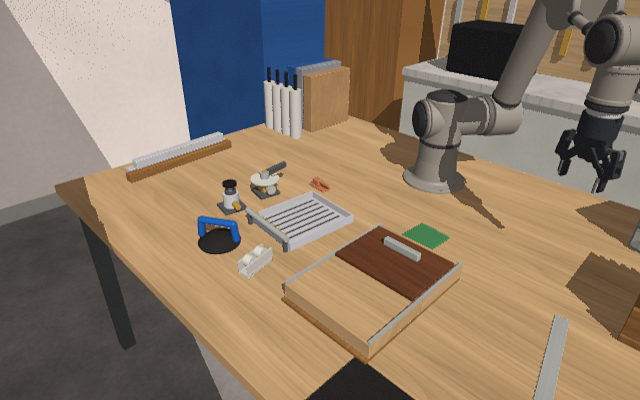

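Run:
```python
from h import *
C=cal("top"); S=cal("scene")
im,d=robot.grab_frame("top"); P=cloud(C,d)
def med(m): 
    q=P[m]; return q
for l in["counter_unit","hatch_grip","pan","lever_grip","plunger_top"]:
    r=robot.trace("top",l)
    if r:
        m=r[0]["pixels"]&(d>0); m=cv2.erode(m.astype(np.uint8),np.ones((3,3)))>0
        q=P[m]; c,sz,a=cv2.minAreaRect(np.argwhere(m)[:,::-1].astype(np.float32))
        print(l,m.sum(),r[0]["confidence"],"bbox",r[0]["bbox"],"med",np.median(q,0),"min",np.percentile(q,2,0),"max",np.percentile(q,98,0),"rect",c,sz,a)
        qq=q[:,:2].astype(np.float32)*1000; zt=np.percentile(q[:,2],80); 
        print("   world rect",cv2.minAreaRect(qq), "ztop",zt)
```

```text
counter_unit 14607 0.68 bbox [230.9, 171.6, 133.8, 155.8] med [0.5797 0.212  0.0515] min [0.4257 0.0926 0.0082] max [0.7541 0.3295 0.0751] rect (230.9578399658203, 169.67938232421875) (109.89657592773438, 147.24703979492188) 8.259438514709473
   world rect ((591.8656616210938, 212.71676635742188), (243.20399475097656, 345.1036071777344), 89.91067504882812) ztop 0.05908141341142301
hatch_grip 6768 0.65 bbox [224.8, 192.7, 113.1, 86.5] med [0.5254 0.2122 0.0587] min [0.4479 0.1078 0.0552] max [0.6077 0.3168 0.0787] rect (225.51904296875, 192.7926483154297) (98.45979309082031, 74.59254455566406) 7.969610214233398
   world rect ((528.4854736328125, 212.6669158935547), (169.56625366210938, 219.02467346191406), 0.19374023377895355) ztop 0.0603060729152034
pan 7725 0.93 bbox [372.5, 212.6, 102.8, 122.4] med [ 0.521  -0.1193  0.0041] min [ 0.4081 -0.2096  0.0004] max [ 0.6385 -0.0288  0.0492] rect (371.30767822265625, 214.46153259277344) (81.19208526611328, 105.9027099609375) 11.309932708740234
   world rect ((522.6618041992188, -118.01033020019531), (183.28761291503906, 240.78712463378906), 84.96076965332031) ztop 0.006083407824725293
lever_grip 353 0.74 bbox [469.1, 257.9, 13.5, 50.8] med [ 0.4501 -0.3285  0.0785] min [ 0.3948 -0.3379  0.0691] max [ 0.4925 -0.3143  0.0825] rect (467.0, 258.5) (49.0, 12.0) 90.0
   world rect ((443.8046875, -326.297607421875), (103.70391082763672, 25.089580535888672), 1.284778118133545) ztop 0.08047116884755151
plunger_top 193 0.75 bbox [472.0, 180.1, 21.6, 16.2] med [ 0.6169 -0.3216  0.0896] min [ 0.6016 -0.338   0.086 ] max [ 0.6328 -0.3063  0.0931] rect (471.00006103515625, 178.00001525878906) (14.142135620117188, 14.142135620117188) 45.0
   world rect ((617.544677734375, -321.9574279785156), (30.52603530883789, 35.435516357421875), 49.674163818359375) ztop 0.09102139816827824
```

The top view shows the hatch over the recess with its bar at (222,204), the pan at (372,215), the valve at (467,240), the plunger at (471,180) and the coaster at (233,285). In the scene view the bar is at (402,249). The unit is aligned with the world axes and the pan is turned a few degrees. I'll measure the bar, the pan yaw and the lever next.

```bash
cat >> h.py <<'E'
from scipy.spatial.transform import Rotation as Ro
def Rd(a):
    a=np.radians(a); return np.array([[np.cos(a),np.sin(a),0],[np.sin(a),-np.cos(a),0],[0,0,-1.]])
def plan(wps,start=None):
    """wps: (x,y,z,yawdeg of tool x); start = nominal pose (x,y,z,a) or None for measured"""
    if start is None: s=robot.get_state(); p=np.array(s["position"]); R=np.array(s["tcp_rot"])
    else: p=np.array(start[:3]); R=Rd(start[3])
    for w in wps:
        q=np.array(w[:3]); Q=Rd(w[3]); d=R.T@(q-p)*100; r=Ro.from_matrix(R.T@Q).as_rotvec()
        n=max(np.linalg.norm(d)/4.17,np.degrees(np.linalg.norm(r))/7.16)
        print(np.round(d,2).tolist(),np.round(r,3).tolist(),"rows",round(n,1)); p,R=q,Q
E
python3 - <<'E'
from h import *
from scipy.ndimage import label
C=cal("top")
im,d=robot.grab_frame("top"); P=cloud(C,d)
def rect(name,x0,x1,y0,y1,z0,z1):
    m=(P[...,0]>x0)&(P[...,0]<x1)&(P[...,1]>y0)&(P[...,1]<y1)&(P[...,2]>z0)&(P[...,2]<z1)
    q=P[m]; print(name,m.sum(),cv2.minAreaRect((q[:,:2]*1000).astype(np.float32)),"z",np.median(q[:,2]))
rect("bar",.44,.62,.12,.30,.070,.1)
rect("hatch",.40,.7,.09,.33,.0545,.063)
rect("panrim",.36,.68,-.24,0,.016,.03)
rect("nozzle",.36,.70,-.24,0.02,.038,.06)
rect("lever",.36,.48,-.37,-.29,.07,.09)
rect("leverall",.36,.55,-.37,-.29,.07,.09)
rect("plunger",.59,.65,-.36,-.29,.084,.1)
rect("unit",.38,.8,.06,.36,.040,.053)
plan([(.4985,.212,.15,90)])
E
```

```text
bar 342 ((498.5309143066406, 213.35902404785156), (99.36973571777344, 16.176437377929688), 89.86602783203125) z 0.07824390789221249
hatch 6815 ((553.364013671875, 211.55197143554688), (247.3708038330078, 229.42962646484375), 86.89154815673828) z 0.05861850945033107
panrim 750 ((518.7010498046875, -117.83103942871094), (188.29421997070312, 234.98239135742188), 85.0237808227539) z 0.023350051192210168
nozzle 638 ((637.5545043945312, -122.6423110961914), (196.2650146484375, 61.30335235595703), 71.0473861694336) z 0.04776708529695291
lever 346 ((435.6746826171875, -331.338623046875), (90.7394790649414, 24.138498306274414), 6.478751182556152) z 0.07882735572818267
leverall 442 ((444.0538024902344, -327.49188232421875), (108.10501098632812, 29.73772430419922), 0.21846282482147217) z 0.07844292065669256
plunger 281 ((616.4025268554688, -323.13995361328125), (39.390926361083984, 41.706275939941406), 51.11722183227539) z 0.08919645188535257
unit 7325 ((592.6670532226562, 213.94091796875), (245.428466796875, 346.7118835449219), 89.98430633544922) z 0.04581306789171563
[-35.72, -11.77, 8.13] [0.0, -0.0, 1.122] rows 9.2
```

{"method": "servo_tool", "body": {"steps": [[[-35.7,-11.7,8.1,0,0,1.122,0.2],[-35.7,-11.7,8.1,0,0,1.122,0.2],[-35.7,-11.7,8.1,0,0,1.122,0.2],[-35.7,-11.7,8.1,0,0,1.122,0.2],[-35.7,-11.7,8.1,0,0,1.122,0.2]]]}}

```text
time: 1.87
position: [0.3756, 0.3306, 0.1872]
tcp_rot: [[-0.472, 0.882, 0.001], [0.882, 0.472, 0.0], [0.0, 0.001, -1.0]]
force: [0.9, 0.5, -0.4]
gripper_width: 0.598
grip_force: 0.0
```

{"method": "servo_tool", "body": {"steps": [[[0,0,0,0,0,0,0.2],[0,0,0,0,0,0,0.2]]]}}

```text
time: 2.03
position: [0.3758, 0.3304, 0.1869]
tcp_rot: [[-0.474, 0.881, -0.001], [0.881, 0.474, -0.0], [0.0, -0.001, -1.0]]
force: [-0.0, -0.1, -0.1]
gripper_width: 0.598
grip_force: 0.0
```

```bash
python3 -c "
from h import *
plan([(.4985,.2134,.12,90),(.4985,.2134,.065,90)])"
```

```text
[-16.12, 5.28, 6.69] [-0.001, 0.0, 0.493] rows 4.4
[0.0, 0.0, 5.5] [0.0, 0.0, 0.0] rows 1.3
```

{"method": "servo_tool", "body": {"steps": [[[-16.1,5.3,6.7,0,0,0.493,0.2],[-16.1,5.3,6.7,0,0,0.493,0.2],[-16.1,5.3,6.7,0,0,0.493,0.2],[-16.1,5.3,6.7,0,0,0.493,0.2],[-16.1,5.3,6.7,0,0,0.493,0.2]]]}}

```text
time: 2.45
position: [0.4997, 0.214, 0.1189]
tcp_rot: [[0.001, 1.0, -0.0], [1.0, -0.001, -0.001], [-0.001, -0.0, -1.0]]
force: [-0.7, -0.1, -0.4]
gripper_width: 0.602
grip_force: 0.0
```

{"method": "servo_tool", "body": {"steps": [[[0,0,2.8,0,0,0,0.2],[0,0,5.5,0,0,0,0.2],[0,0,5.5,0,0,0,0.2],[0,0,5.5,0,0,0,-1],[0,0,5.5,0,0,0,-1]]], "squeeze": 40}}

```text
time: 2.87
position: [0.4983, 0.217, 0.0669]
tcp_rot: [[-0.007, 1.0, 0.002], [1.0, 0.007, 0.001], [0.001, 0.002, -1.0]]
force: [-0.0, 1.0, -0.1]
gripper_width: 0.33
grip_force: 0.0
```

{"method": "servo_tool", "body": {"steps": [[[0,0,0,0,0,0,-1],[0,0,0,0,0,0,-1],[0,0,0,0,0,0,-1],[0,0,0,0,0,0,-1]]]}}

```text
time: 3.2
position: [0.499, 0.2169, 0.0675]
tcp_rot: [[-0.004, 1.0, 0.004], [1.0, 0.004, 0.002], [0.002, 0.004, -1.0]]
force: [-0.9, 4.0, 6.8]
gripper_width: 0.173
grip_force: 40.9
```

{"method": "servo_tool", "body": {"steps": [[[0,2.5,0,0,0,0,-1],[0,5,0,0,0,0,-1],[0,8,0,0,0,0,-1],[0,11,0,0,0,0,-1],[0,13.5,0,0,0,0,-1]]]}}

```text
time: 3.62
position: [0.6347, 0.2167, 0.0676]
tcp_rot: [[-0.004, 1.0, 0.002], [1.0, 0.004, 0.001], [0.001, 0.002, -1.0]]
force: [-2.4, 0.5, 6.7]
gripper_width: 0.174
grip_force: 40.9
```

{"method": "servo_tool", "body": {"steps": [[[0,0.4,0,0,0,0,-1],[0,0.8,0,0,0,0,-1],[0,1.2,0,0,0,0,-1],[0,1.4,0,0,0,0,-1],[0,1.4,0,0,0,0,-1]]]}}

```text
time: 4.03
position: [0.6482, 0.2167, 0.0676]
tcp_rot: [[-0.004, 1.0, 0.004], [1.0, 0.004, 0.001], [0.001, 0.004, -1.0]]
force: [0.5, 0.6, 4.5]
gripper_width: 0.171
grip_force: 42.5
```

Not at the stop yet. I'll go on in small steps.

{"method": "servo_tool", "body": {"steps": [[[0,0.3,0,0,0,0,-1],[0,0.6,0,0,0,0,-1],[0,0.8,0,0,0,0,-1],[0,0.8,0,0,0,0,-1]]]}}

```text
time: 4.37
position: [0.6504, 0.2167, 0.0675]
tcp_rot: [[-0.005, 1.0, -0.01], [1.0, 0.005, -0.001], [-0.001, -0.01, -1.0]]
force: [-20.0, -1.9, 18.3]
gripper_width: 0.174
grip_force: 44.1
```

{"method": "servo_tool", "body": {"steps": [[[0,0.2,0,0,0,0,-1],[0,0.4,0,0,0,0,-1],[0,0.6,0,0,0,0,-1],[0,0.6,0,0,0,0,-1]]]}}

```text
time: 4.7
position: [0.6505, 0.2167, 0.0673]
tcp_rot: [[-0.006, 1.0, -0.023], [1.0, 0.006, -0.003], [-0.003, -0.023, -1.0]]
force: [-40.5, -3.7, 29.9]
gripper_width: 0.177
grip_force: 45.9
```

{"method": "servo_tool", "body": {"steps": [[[0,-1.1,0,0,0,0,-1],[0,-1.1,0,0,0,0,-1],[0,-1.1,0,0,0,0,0.2],[0,-1.1,0,0,0,0,0.2],[0,-1.1,0,0,0,0,0.2]]]}}

```text
time: 5.12
position: [0.6502, 0.2163, 0.0656]
tcp_rot: [[-0.004, 1.0, 0.001], [1.0, 0.004, 0.0], [0.0, 0.001, -1.0]]
force: [0.5, -0.3, 0.9]
gripper_width: 0.584
grip_force: 0.0
```

{"method": "servo_tool", "body": {"steps": [[[0,0,0,0,0,0,0.2],[0,0,-4,0,0,0,0.2],[0,0,-8,0,0,0,0.2],[0,0,-12,0,0,0,0.2],[0,0,-16,0,0,0,0.2]]]}}

```text
time: 5.53
position: [0.6498, 0.2161, 0.2269]
tcp_rot: [[-0.004, 1.0, -0.001], [1.0, 0.004, -0.0], [-0.0, -0.001, -1.0]]
force: [0.6, -0.1, 0.2]
gripper_width: 0.6
grip_force: 0.0
```

{"method": "servo_tool", "body": {"steps": [[[0,-4,-1,0,0,0,0.2],[0,-8,-2,0,0,0,0.2],[0,-12,-4,0,0,0,0.2],[0,-15,-6,0,0,0,0.2],[0,-15,-6,0,0,0,0.2]]]}}

```text
time: 5.95
position: [0.4967, 0.2165, 0.2905]
tcp_rot: [[-0.006, 1.0, 0.005], [1.0, 0.006, 0.002], [0.002, 0.005, -1.0]]
force: [1.6, 1.2, 1.2]
gripper_width: 0.599
grip_force: 0.0
```

Run:
```python
from h import *
s=robot.get_state(); print(s["position"],robot.get_calibration("wrist")["tool_from_camera"])
for n in("wrist","top"):
    C=cal(n); im,d=robot.grab_frame(n); save(n+"1",im); 
    for r in robot.spot_point(n,"stop1")[:6]:
        uv=r["uv"]; print(n,np.round(uv,1),round(r["confidence"],2),at_z(C,uv,.008),at_depth(C,uv,d[int(uv[1]),int(uv[0])]))
    P=cloud(C,d); ok=(P[...,2]>.030)&(P[...,2]<.044)&(P[...,0]>.432)&(P[...,0]<.585)&(P[...,1]>.105)&(P[...,1]<.32)&(d>0)
    k,L,st,_=cv2.connectedComponentsWithStats(ok.astype(np.uint8))
    for i in range(1,k):
        if st[i,4]>25:
            q=P[L==i]; print("  lug",st[i,4],cv2.minAreaRect((q[:,:2]*1000).astype(np.float32)),np.median(q[:,2]))
```

```text
[0.4967 0.2165 0.2905] [[ 0.     -0.95   -0.3121  0.0795]
 [ 1.     -0.0002  0.0008 -0.0007]
 [-0.0008 -0.3121  0.95   -0.1438]
 [ 0.      0.      0.      1.    ]]
wrist [299.7 200.1] 0.85 [0.472  0.1578 0.008 ] [0.4736 0.168  0.0394]
wrist [352.7 120.9] 0.79 [0.5474 0.2744 0.008 ] [0.5446 0.2755 0.0304]
  lug 289 ((548.5718994140625, 274.94281005859375), (10.097698211669922, 41.295631408691406), 0.12366080284118652) 0.04075548147775695
  lug 222 ((468.1412658691406, 160.6640625), (42.512184143066406, 9.987966537475586), 84.99471282958984) 0.04059868903982071
top [205.8 186.1] 0.69 [0.547  0.2768 0.008 ] [0.5444 0.2729 0.0204]
top [248.8 224.4] 0.57 [0.4684 0.1607 0.008 ] [0.465  0.1555 0.0346]
  lug 93 ((549.1002197265625, 274.2306823730469), (42.44742965698242, 10.795353889465332), 89.80827331542969) 0.038759683907826026
  lug 94 ((468.4046630859375, 159.34979248046875), (42.977046966552734, 10.292285919189453), 84.52963256835938) 0.03944513048150673
```

Run:
```python
import cv2
a=cv2.imread("pics/wrist1.png"); b=cv2.imread("pics/top1.png")[80:260,150:310]
b=cv2.resize(b,None,fx=2.2,fy=2.2); import numpy as np
c=np.zeros((400,640+b.shape[1],3),np.uint8); c[:,:640]=a; c[:b.shape[0],640:]=b
cv2.imwrite("pics/both1.png",cv2.resize(c,(790,int(400*790/c.shape[1]))))
```

```text
(no output)
```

View pics/both1.png

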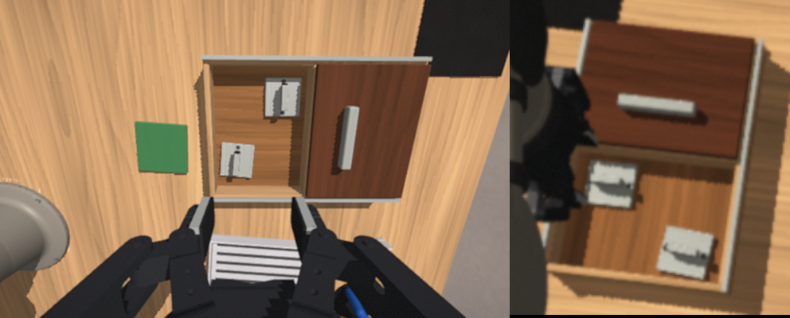

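Two stops are in the recess, with lugs along world y, at about (0.549, 0.275) and (0.468, 0.160). In the wrist image they show at (283,97) and (238,160). The rest of the recess floor is bare.

{"method": "servo_tool", "body": {"steps": [[[2.9,2.6,4,0,0,0.005,-0.3],[5.8,5.2,8,0,0,0.005,-0.3],[5.8,5.2,12,0,0,0.005,-0.3],[5.8,5.2,15.5,0,0,0.005,-0.3],[5.8,5.2,19,0,0,0.005,-0.3]]]}}

```text
time: 6.57
position: [0.5525, 0.2741, 0.099]
tcp_rot: [[0.001, 1.0, -0.001], [1.0, -0.001, -0.0], [-0.0, -0.001, -1.0]]
force: [0.7, 0.3, -0.7]
gripper_width: 0.352
grip_force: 0.0
```

{"method": "servo_tool", "body": {"steps": [[[0,0,0.5,0,0,0,-0.3],[0,0,0.5,0,0,0,-0.3],[0,0,0.5,0,0,0,-0.3]]]}}

```text
time: 6.82
position: [0.5527, 0.2736, 0.0988]
tcp_rot: [[0.002, 1.0, 0.001], [1.0, -0.002, 0.0], [0.0, 0.001, -1.0]]
force: [0.4, 0.3, -0.1]
gripper_width: 0.353
grip_force: 0.0
```

```bash
cat > lugs.py <<'E'
from h import *
def lugs(n,x0,x1,y0,y1,z0,z1):
    C=cal(n); im,d=robot.grab_frame(n); P=cloud(C,d)
    ok=(P[...,2]>z0)&(P[...,2]<z1)&(P[...,0]>x0)&(P[...,0]<x1)&(P[...,1]>y0)&(P[...,1]<y1)&(d>0)
    k,L,st,_=cv2.connectedComponentsWithStats(ok.astype(np.uint8))
    for i in range(1,k):
        if st[i,4]>25:
            q=P[L==i]; r=cv2.minAreaRect((q[:,:2]*1000).astype(np.float32)); print(n,"lug",st[i,4],np.round(r[0],1),np.round(r[1],1),round(r[2],1),"z",np.percentile(q[:,2],90))
    return im
if __name__=="__main__":
    s=robot.get_state(); print(s["position"],s["tcp_rot"].tolist() if hasattr(s["tcp_rot"],"tolist") else s["tcp_rot"])
    for n in("wrist","top"): lugs(n,.432,.585,.105,.32,.030,.044)
E
python3 lugs.py
```

```text
[0.5527 0.2736 0.0988] [[0.001579515009277312, 0.9999985297693986, 0.0006675263116456416], [0.9999987229832178, -0.0015796769781863662, 0.00024218294327661848], [0.00024323706315869693, 0.0006671429276094668, -0.9999997478779908]]
wrist lug 785 [548.8 275.4] [10.  42.6] 0.3 z 0.04169004201171878
wrist lug 26 [471.2 141. ] [5.6 3.2] 49.8 z 0.041081257888295974
top lug 76 [548.6 270.6] [10.3 35.6] 1.4 z 0.041129277869086885
top lug 95 [468.5 159.7] [43.5 10.5] 85.3 z 0.04181647858692431
```

{"method": "servo_tool", "body": {"steps": [[[0,-0.4,2,0,0,0,-0.3],[0,-0.4,4.5,0,0,0,-0.3],[0,-0.4,6.5,0,0,0,-0.3],[0,-0.4,7.8,0,0,0,-0.3],[0,-0.4,7.8,0,0,0,-0.3]]]}}

```text
time: 7.33
position: [0.5474, 0.2734, 0.0199]
tcp_rot: [[0.001, 1.0, -0.001], [1.0, -0.001, -0.0], [-0.0, -0.001, -1.0]]
force: [-0.8, -0.3, 0.1]
gripper_width: 0.348
grip_force: 0.0
```

{"method": "servo_tool", "body": {"steps": [[[0,0,0,0,0,0,-1],[0,0,0,0,0,0,-1],[0,0,0,0,0,0,-1],[0,0,0,0,0,0,-1],[0,0,0,0,0,0,-1]]], "squeeze": 60}}

```text
time: 7.75
position: [0.5493, 0.2742, 0.0228]
tcp_rot: [[0.001, 1.0, 0.005], [1.0, -0.001, 0.002], [0.002, 0.005, -1.0]]
force: [0.8, 0.1, 6.3]
gripper_width: 0.096
grip_force: 61.6
```

{"method": "servo_tool", "body": {"steps": [[[0,0,-1,0,0,0,-1],[0,0,-3,0,0,0,-1],[0,0,-6,0,0,0,-1],[0,0,-9,0,0,0,-1],[0,0,-12,0,0,0,-1]]]}}

```text
time: 8.17
position: [0.5472, 0.2736, 0.1423]
tcp_rot: [[0.001, 1.0, 0.0], [1.0, -0.001, 0.0], [0.0, 0.0, -1.0]]
force: [0.6, -0.1, -1.2]
gripper_width: 0.098
grip_force: 60.4
```

{"method": "servo_tool", "body": {"steps": [[[-3.5,-0.6,-1,0,0,0,-1],[-7.5,-1.4,-1,0,0,0,-1],[-11.5,-2.2,-1,0,0,0,-1],[-15.5,-3,-1,0,0,0,-1],[-19.5,-3.6,-1,0,0,0,-1]]]}}

```text
time: 8.58
position: [0.5103, 0.0773, 0.1513]
tcp_rot: [[0.0, 1.0, 0.001], [1.0, -0.0, 0.0], [0.0, 0.001, -1.0]]
force: [-0.1, -0.2, -1.7]
gripper_width: 0.099
grip_force: 60.5
```

{"method": "servo_tool", "body": {"steps": [[[-4,-0.8,0,0,0,0,-1],[-8,-1.6,0,0,0,0,-1],[-12,-2.4,0,0,0,0,-1],[-16,-3.2,0,0,0,0,-1],[-19.5,-3.7,0,0,0,0,-1]]]}}

```text
time: 9.0
position: [0.4731, -0.1184, 0.1512]
tcp_rot: [[0.001, 1.0, 0.001], [1.0, -0.001, -0.001], [-0.001, 0.001, -1.0]]
force: [0.6, 0.3, -1.1]
gripper_width: 0.098
grip_force: 60.5
```

{"method": "servo_tool", "body": {"steps": [[[0,0,0,0,0,0,-1],[0,0,0,0,0,0,-1]]]}}

```text
time: 9.17
position: [0.4739, -0.118, 0.151]
tcp_rot: [[0.005, 1.0, 0.001], [1.0, -0.005, -0.0], [-0.0, 0.001, -1.0]]
force: [0.4, 0.8, -1.9]
gripper_width: 0.104
grip_force: 60.5
```

Run:
```python
from h import *
s=robot.get_state(); print(s["position"],s["grip_force"],s["gripper_width"])
C=cal("wrist"); im,d=robot.grab_frame("wrist"); save("wrist2",im)
r=robot.trace("wrist","pan")
P=cloud(C,d); 
m=(P[...,2]>.018)&(P[...,2]<.029)&(P[...,0]>.38)&(P[...,0]<.633)&(P[...,1]>-.25)&(P[...,1]<0.0)&(d>0)
q=P[m]; print(m.sum(),cv2.minAreaRect((q[:,:2]*1000).astype(np.float32)),np.median(q[:,2]))
m2=(P[...,2]>.0)&(P[...,2]<.008)&r[0]["pixels"]; q=P[m2]; print(m2.sum(),cv2.minAreaRect((q[:,:2]*1000).astype(np.float32)),np.median(q[:,2]))
```

```text
[ 0.4739 -0.118   0.151 ] 60.45519232749939 0.10389017829770977
4713 ((520.4228515625, -118.08906555175781), (188.8020477294922, 238.42994689941406), 85.01468658447266) 0.024717092978104517
31084 ((540.8114013671875, -126.2750015258789), (204.77963256835938, 277.13104248046875), 84.96862030029297) 0.005190053148602448
```

View pics/wrist2.png

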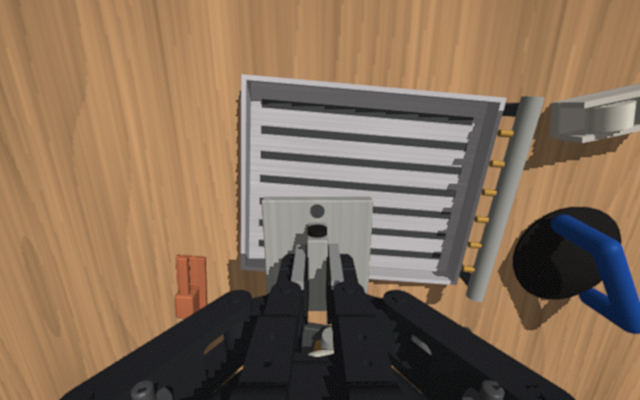

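The stop is held level above the pan. The wrist image shows the pan from (245,80) to (500,280), and the held foot at (317,250) is clear of its walls. Lowering.

{"method": "servo_tool", "body": {"steps": [[[0,0,4,0,0,0,-1],[0,0,8,0,0,0,-1],[0,0,11,0,0,0,-1],[0,0,12.3,0,0,0,-1],[0,0,12.6,0,0,0,-1]]]}}

```text
time: 9.68
position: [0.4726, -0.1139, 0.0216]
tcp_rot: [[-0.001, 1.0, -0.005], [1.0, 0.001, 0.002], [0.002, -0.005, -1.0]]
force: [-0.8, 0.6, -1.8]
gripper_width: 0.098
grip_force: 60.3
```

{"method": "servo_tool", "body": {"steps": [[[0,0,0.2,0,0,0,-1],[0,0,0.3,0,0,0,-1],[0,0,0.5,0,0,0,-1],[0,0,0.6,0,0,0,-1],[0,0,0.6,0,0,0,-1]]]}}

```text
time: 10.1
position: [0.4747, -0.1163, 0.0188]
tcp_rot: [[0.001, 1.0, 0.002], [1.0, -0.001, -0.001], [-0.001, 0.002, -1.0]]
force: [-0.1, 0.6, -0.6]
gripper_width: 0.096
grip_force: 60.5
```

{"method": "servo_tool", "body": {"steps": [[[0,0,0.1,0,0,0,-1],[0,0,0.2,0,0,0,-1],[0,0,0.2,0,0,0,-1]]]}}

```text
time: 10.35
position: [0.4747, -0.1164, 0.0187]
tcp_rot: [[0.001, 1.0, 0.002], [1.0, -0.001, -0.001], [-0.001, 0.002, -1.0]]
force: [-6.7, 2.8, 22.4]
gripper_width: 0.095
grip_force: 63.8
```

{"method": "servo_tool", "body": {"steps": [[[0,0,-0.1,0,0,0,-0.3],[0,0,-0.1,0,0,0,-0.3],[0,0,-0.1,0,0,0,-0.3],[0,0,-0.1,0,0,0,-0.3]]]}}

```text
time: 10.68
position: [0.4743, -0.1163, 0.0171]
tcp_rot: [[0.001, 1.0, 0.0], [1.0, -0.001, -0.0], [0.0, 0.0, -1.0]]
force: [0.6, -0.2, -0.2]
gripper_width: 0.348
grip_force: 0.0
```

{"method": "servo_tool", "body": {"steps": [[[0,0,-1,0,0,0,-0.3],[0,0,-3,0,0,0,-0.3],[0,0,-7,0,0,0,-0.3],[0,0,-11,0,0,0,-0.3],[0,0,-15,0,0,0,-0.3]]]}}

```text
time: 11.1
position: [0.4736, -0.116, 0.1691]
tcp_rot: [[0.001, 1.0, -0.001], [1.0, -0.001, 0.001], [0.001, -0.001, -1.0]]
force: [1.5, -0.7, -0.2]
gripper_width: 0.348
grip_force: 0.0
```

{"method": "servo_tool", "body": {"steps": [[[4,0,0,0,0,0,-0.3],[8,0,0,0,0,0,-0.3],[12,0,0,0,0,0,-0.3],[16,0,0,0,0,0,-0.3],[20,0,0,0,0,0,-0.3]]]}}

```text
time: 11.52
position: [0.474, 0.0854, 0.1679]
tcp_rot: [[0.002, 1.0, 0.001], [1.0, -0.002, 0.0], [0.0, 0.001, -1.0]]
force: [0.9, -0.8, -0.6]
gripper_width: 0.352
grip_force: 0.0
```

```bash
python3 lugs.py; python3 -c "
from lugs import *
for n in('wrist','top'): lugs(n,.40,.62,-.21,-.03,.028,.042)"
```

```text
[0.474  0.0854 0.1679] [[0.0016876817273391927, 0.9999983244487319, 0.0007091051514798732], [0.9999985709854272, -0.0016877513404103144, 9.758338218818746e-05], [9.878001185212928e-05, 0.0007089394484672386, -0.999999743823651]]
wrist lug 577 [468.2 159.7] [43. 10.] 85.0 z 0.04189629140575666
top lug 69 [468.7 162.8] [36.1 10.3] 84.9 z 0.04142469016941934
wrist lug 153 [ 473.6 -103.5] [ 8.3 22. ] 0.2 z 0.037388827141845805
top lug 89 [ 474.1 -115.5] [ 9.8 41.6] 0.1 z 0.037156583130449894
```

{"method": "servo_tool", "body": {"steps": [[[4,-0.6,0,0,0,0.087,-0.3],[7.4,-0.6,2,0,0,0.087,-0.3],[7.4,-0.6,6,0,0,0.087,-0.3],[7.4,-0.6,9,0,0,0.087,-0.3],[7.4,-0.6,9,0,0,0.087,-0.3]]]}}

```text
time: 12.13
position: [0.465, 0.1561, 0.0725]
tcp_rot: [[0.089, 0.996, -0.01], [0.996, -0.089, -0.002], [-0.003, -0.01, -1.0]]
force: [-0.6, -0.3, -0.2]
gripper_width: 0.352
grip_force: 0.0
```

{"method": "servo_tool", "body": {"steps": [[[0,0,0,0,0,0,-0.3],[0,0,0,0,0,0,-0.3]]]}}

```text
time: 12.3
position: [0.4698, 0.1568, 0.0786]
tcp_rot: [[0.09, 0.996, 0.002], [0.996, -0.09, 0.0], [0.0, 0.002, -1.0]]
force: [0.7, -0.2, -0.0]
gripper_width: 0.349
grip_force: 0.0
```

```bash
python3 lugs.py; python3 -c "
from h import *
plan([(.4682,.1597,.021,85)])"
```

```text
[0.4698 0.1568 0.0786] [[0.08967060711744977, 0.9959694024730946, 0.00203262307738658], [0.9959713697064924, -0.08967135632618624, 0.000280320523188758], [0.00046145873223043155, 0.001999297878980033, -0.9999978949296991]]
wrist lug 947 [468.4 160.1] [42.9  9.6] 84.6 z 0.041780581679472295
top lug 50 [467.4 149.3] [23.  10.1] 85.7 z 0.040964081708756185
[0.23, -0.23, 5.81] [0.004, -0.001, -0.002] rows 1.4
```

{"method": "servo_tool", "body": {"steps": [[[0.3,-0.2,1.5,0,0,0,-0.3],[0.3,-0.2,3.5,0,0,0,-0.3],[0.3,-0.2,5,0,0,0,-0.3],[0.3,-0.2,5.7,0,0,0,-0.3],[0.3,-0.2,5.7,0,0,0,-0.3]]]}}

```text
time: 12.82
position: [0.4668, 0.1606, 0.0201]
tcp_rot: [[0.088, 0.996, -0.0], [0.996, -0.088, -0.0], [-0.0, -0.0, -1.0]]
force: [0.0, -0.3, 0.9]
gripper_width: 0.348
grip_force: 0.0
```

{"method": "servo_tool", "body": {"steps": [[[0,0,0,0,0,0,-1],[0,0,0,0,0,0,-1],[0,0,0,0,0,0,-1],[0,0,0,0,0,0,-1],[0,0,0,0,0,0,-1]]]}}

```text
time: 13.23
position: [0.468, 0.161, 0.0216]
tcp_rot: [[0.088, 0.996, 0.003], [0.996, -0.088, 0.0], [0.001, 0.003, -1.0]]
force: [-0.6, -0.7, 6.9]
gripper_width: 0.101
grip_force: 60.6
```

{"method": "servo_tool", "body": {"steps": [[[0,0,-1,0,0,0,-1],[0,0,-3,0,0,0,-1],[0,0,-6,0,0,0,-1],[0,0,-9,0,0,0,-1],[0,0,-13,0,0,0,-1]]]}}

```text
time: 13.65
position: [0.465, 0.1607, 0.1506]
tcp_rot: [[0.088, 0.996, -0.004], [0.996, -0.088, -0.001], [-0.001, -0.004, -1.0]]
force: [2.0, 0.6, -3.5]
gripper_width: 0.098
grip_force: 59.2
```

```bash
python3 -c "
from h import *
s=robot.get_state();p=s['position'];print(p,s['grip_force'])
plan([(.517,.02,.151,85),(.560,-.118,.151,85),(.560,-.118,.0215,85)])"
```

```text
[0.465  0.1607 0.1506] 59.24752056598663
[-13.56, 6.42, -0.06] [-0.004, 0.001, -0.001] rows 3.6
[-13.37, 5.49, 0.0] [0.0, 0.0, 0.0] rows 3.5
[0.0, 0.0, 12.95] [0.0, 0.0, 0.0] rows 3.1
```

{"method": "servo_tool", "body": {"steps": [[[-3.4,1.6,0,0,0,0,-1],[-6.8,3.2,0,0,0,0,-1],[-10.2,4.8,0,0,0,0,-1],[-13.5,6.3,0,0,0,0,-1],[-13.5,6.3,0,0,0,0,-1]]]}}

```text
time: 14.07
position: [0.5196, 0.0155, 0.151]
tcp_rot: [[0.092, 0.996, 0.003], [0.996, -0.092, -0.002], [-0.002, 0.003, -1.0]]
force: [0.1, 0.9, -2.1]
gripper_width: 0.099
grip_force: 59.4
```

{"method": "servo_tool", "body": {"steps": [[[-3.4,1.4,0,0,0,0,-1],[-6.8,2.8,0,0,0,0,-1],[-10.2,4.2,0,0,0,0,-1],[-13.3,5.5,0,0,0,0,-1],[-13.3,5.5,0,0,0,0,-1]]]}}

```text
time: 14.48
position: [0.562, -0.1219, 0.1506]
tcp_rot: [[0.092, 0.996, 0.002], [0.996, -0.092, -0.003], [-0.002, 0.002, -1.0]]
force: [-0.4, -0.5, -1.7]
gripper_width: 0.1
grip_force: 59.4
```

```bash
python3 -c "
from h import *
s=robot.get_state();p=s['position'];print(p,s['grip_force'],s['gripper_width'])
im,d=robot.grab_frame('wrist'); save('wrist3',im)
plan([(.560,-.118,.0215,85)])"
```

```text
[ 0.562  -0.1219  0.1506] 59.36119616031647 0.10019395335334645
[0.1, -0.11, 12.88] [0.0, 0.0, -0.005] rows 3.1
```

View pics/wrist3.png

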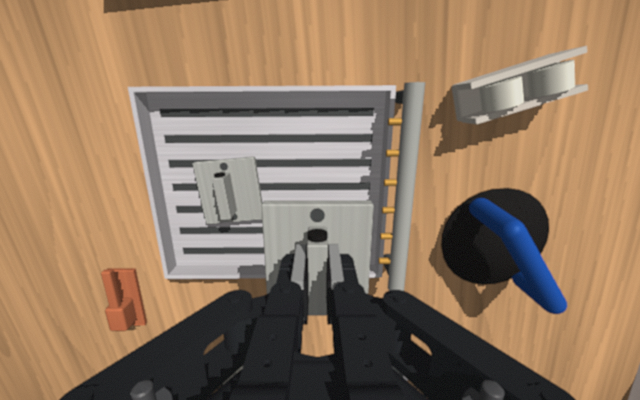

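Both stops show in the wrist image: the placed one at (228,190), the held one at (317,250). I'll check where the placed one is before lowering.

```bash
python3 -c "
from lugs import *
for n in('wrist','top'): lugs(n,.40,.535,-.21,-.03,.028,.042); lugs(n,.40,.53,-.21,-.03,.010,.018)"
```

```text
wrist lug 621 [ 474.1 -115.4] [43.1 10.3] 89.8 z 0.03751974264115721
wrist lug 627 [ 406.1 -100.7] [142.    2.3] 84.9 z 0.017275932665378295
wrist lug 2887 [ 473.9 -116.7] [64.  60.3] 90.0 z 0.013939689009051476
wrist lug 343 [ 447.3 -201.6] [ 2.3 94.9] 85.3 z 0.017000830918015932
```

Unchanged at x=0.474, so its foot ends at 0.504 and there is room. Lowering.

{"method": "servo_tool", "body": {"steps": [[[0,0,4,0,0,0,-1],[0,0,8,0,0,0,-1],[0,0,11,0,0,0,-1],[0,0,12.5,0,0,0,-1],[0,0,12.8,0,0,0,-1]]]}}

```text
time: 15.15
position: [0.5583, -0.1142, 0.019]
tcp_rot: [[0.086, 0.996, -0.006], [0.996, -0.086, 0.002], [0.002, -0.006, -1.0]]
force: [-0.1, 0.6, -1.7]
gripper_width: 0.097
grip_force: 59.3
```

{"method": "servo_tool", "body": {"steps": [[[0,0,0.2,0,0,0,-1],[0,0,0.3,0,0,0,-1],[0,0,0.4,0,0,0,-1],[0,0,0.4,0,0,0,-1]]]}}

```text
time: 15.48
position: [0.5616, -0.1164, 0.0195]
tcp_rot: [[0.088, 0.996, 0.002], [0.996, -0.088, -0.001], [-0.001, 0.002, -1.0]]
force: [-0.6, -0.7, -1.8]
gripper_width: 0.092
grip_force: 59.3
```

{"method": "servo_tool", "body": {"steps": [[[0,0,0.1,0,0,0,-1],[0,0,0.2,0,0,0,-1],[0,0,0.2,0,0,0,-1]]]}}

```text
time: 15.73
position: [0.5614, -0.1166, 0.0176]
tcp_rot: [[0.088, 0.996, 0.002], [0.996, -0.088, -0.001], [-0.0, 0.002, -1.0]]
force: [-2.7, 0.7, 6.0]
gripper_width: 0.1
grip_force: 60.4
```

{"method": "servo_tool", "body": {"steps": [[[0,0,0.05,0,0,0,-1],[0,0,0.1,0,0,0,-1]]]}}

```text
time: 15.9
position: [0.5614, -0.1166, 0.0176]
tcp_rot: [[0.088, 0.996, 0.002], [0.996, -0.088, -0.001], [-0.0, 0.002, -1.0]]
force: [-5.0, 1.8, 19.3]
gripper_width: 0.099
grip_force: 62.2
```

{"method": "servo_tool", "body": {"steps": [[[0,0,-0.1,0,0,0,-0.3],[0,0,-0.1,0,0,0,-0.3],[0,0,-0.1,0,0,0,-0.3],[0,0,-0.1,0,0,0,-0.3]]]}}

```text
time: 16.23
position: [0.5608, -0.1165, 0.0162]
tcp_rot: [[0.088, 0.996, 0.0], [0.996, -0.088, -0.0], [-0.0, 0.0, -1.0]]
force: [-0.6, -0.8, -0.2]
gripper_width: 0.349
grip_force: 0.0
```

{"method": "servo_tool", "body": {"steps": [[[0,0,-1,0,0,0,-0.3],[0,0,-3,0,0,0,-0.3],[0,0,-7,0,0,0,-0.3],[0,0,-11,0,0,0,-0.3],[0,0,-15,0,0,0,-0.3]]]}}

```text
time: 16.65
position: [0.5603, -0.1162, 0.1681]
tcp_rot: [[0.088, 0.996, -0.001], [0.996, -0.088, 0.0], [0.0, -0.001, -1.0]]
force: [0.1, -0.5, -0.5]
gripper_width: 0.352
grip_force: 0.0
```

```bash
python3 -c "
from lugs import *
for n in('wrist','top'): lugs(n,.40,.62,-.21,-.03,.028,.042)
plan([(.45,-.28,.23,90),(.45,-.28,.23,90)])"
```

```text
wrist lug 447 [ 560.6 -117.5] [43.3  9.7] 84.8 z 0.03770819691346725
wrist lug 534 [ 474.1 -115. ] [42.8 10.4] 89.4 z 0.03756146901355954
[-17.2, -9.88, -5.68] [0.013, 0.004, -0.088] rows 4.9
[0.0, 0.0, 0.0] [0.0, 0.0, 0.0] rows 0.0
```

{"method": "servo_tool", "body": {"steps": [[[-3.5,-2,-1.2,0,0,-0.02,-0.3],[-7,-4,-2.4,0,0,-0.04,-0.3],[-10.5,-6,-3.6,0,0,-0.06,-0.3],[-14,-8,-4.8,0,0,-0.088,-0.3],[-17.2,-9.9,-5.7,0,0,-0.088,-0.3]]]}}

```text
time: 17.17
position: [0.4458, -0.2804, 0.2242]
tcp_rot: [[-0.002, 1.0, 0.001], [1.0, 0.002, -0.001], [-0.001, 0.001, -1.0]]
force: [0.3, -0.6, 0.0]
gripper_width: 0.348
grip_force: 0.0
```

{"method": "servo_tool", "body": {"steps": [[[0,0,0,0,0,0,-0.3],[0,0,0,0,0,0,-0.3]]]}}

```text
time: 17.33
position: [0.4461, -0.2807, 0.2238]
tcp_rot: [[0.004, 1.0, 0.001], [1.0, -0.004, -0.001], [-0.001, 0.001, -1.0]]
force: [0.2, 0.3, 0.2]
gripper_width: 0.35
grip_force: 0.0
```

Run:
```python
from h import *
s=robot.get_state(); print(s["position"])
for n in("wrist","top"):
    C=cal(n); im,d=robot.grab_frame(n); P=cloud(C,d)
    if n=="wrist": save("wrist4",im)
    for l,z in(("valve_axis",.07),("lever_grip",.07),("plunger_top",.09)):
        r=robot.spot_point(n,l)
        if r: print(n,l,np.round(r[0]["uv"],1),round(r[0]["confidence"],2),at_z(C,r[0]["uv"],z))
    g=cv2.cvtColor(im,cv2.COLOR_RGB2GRAY)
    for nm,(x0,x1,y0,y1,z0,z1) in {"lever":(.37,.445,-.40,-.27,.074,.086),"dial":(.42,.55,-.40,-.27,.050,.058),"plunger":(.58,.66,-.37,-.28,.084,.098)}.items():
        m=(P[...,0]>x0)&(P[...,0]<x1)&(P[...,1]>y0)&(P[...,1]<y1)&(P[...,2]>z0)&(P[...,2]<z1)&(d>0)
        q=P[m]
        if len(q)>5: print(n,nm,len(q),cv2.minAreaRect((q[:,:2]*1000).astype(np.float32)),np.median(q,0))
```

```text
[ 0.4461 -0.2807  0.2238]
wrist valve_axis [351.6 223.4] 0.7 [ 0.4833 -0.325   0.07  ]
wrist lever_grip [288.8 232.2] 0.56 [ 0.4146 -0.3351  0.07  ]
wrist plunger_top [483.3 230.5] 0.55 [ 0.616  -0.3251  0.09  ]
wrist lever 696 ((417.5714111328125, -333.24945068359375), (55.71770095825195, 13.699654579162598), 6.292456150054932) [ 0.4179 -0.3318  0.0805]
wrist dial 3488 ((483.8828430175781, -325.7950134277344), (90.04669952392578, 89.88407135009766), 6.261754512786865) [ 0.4887 -0.3148  0.055 ]
wrist plunger 1260 ((615.9909057617188, -323.5884094238281), (41.4660758972168, 40.889060974121094), 5.639297962188721) [ 0.6138 -0.3219  0.0906]
top valve_axis [468.6 236.2] 0.77 [ 0.492  -0.3289  0.07  ]
top plunger_top [473.2 180.1] 0.72 [ 0.6129 -0.3265  0.09  ]
top dial 553 ((493.6465759277344, -306.2266540527344), (45.238006591796875, 87.73477172851562), 66.1617202758789) [ 0.4958 -0.3051  0.0538]
top plunger 280 ((617.2507934570312, -323.82586669921875), (39.55345916748047, 41.401397705078125), 50.00619888305664) [ 0.6162 -0.3231  0.0891]
```

View pics/wrist4.png

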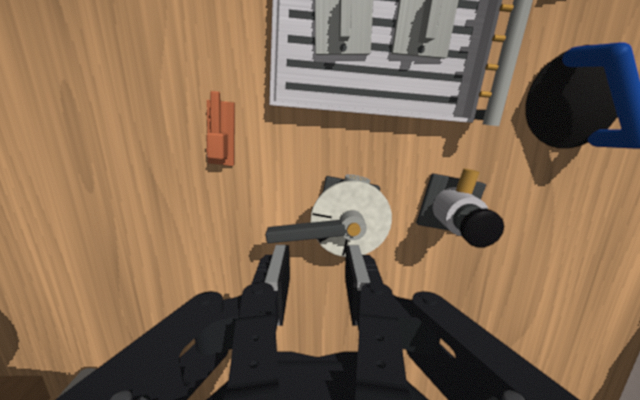

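The lever shows at (305,232), the dial is centred near (351,218) and the plunger head is at (482,227). One thin mark at (320,215) doesn't line up with the lever, so I'll rectify the dial plane to read the mark angles.

Run:
```python
from h import *
C=cal("wrist"); K,R,t=C
im=cv2.cvtColor(cv2.imread("pics/wrist4.png"),cv2.COLOR_BGR2RGB)
cx,cy,z=.4839,-.3258,.054
N=600; g=(np.arange(N)-N/2)/N*.12
X,Y=np.meshgrid(cx+g,cy-g); W=np.stack([X,Y,np.full_like(X,z)],-1)@R.T+t
uv=W@K.T; uv=(uv[...,:2]/uv[...,2:]).astype(np.float32)
o=cv2.remap(im,uv[...,0],uv[...,1],cv2.INTER_LINEAR); save("dial1",o)
```

```text
(no output)
```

View pics/dial1.png

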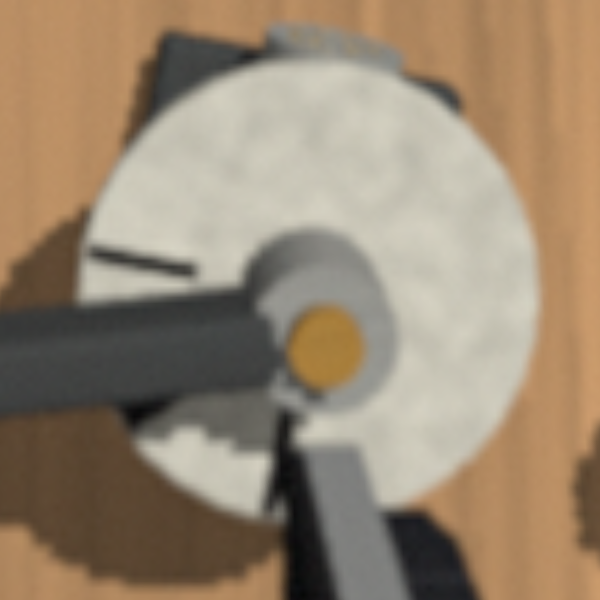

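The shut mark bears about 171°, half open about 216° and full open about 261°, so the valve is turned about -9°. The lever now bears 186°, so it starts about 15° open. I'll grip it and turn it along its arc.

```bash
python3 -c "
from h import *
plan([(.4149,-.3327,.12,60)])
plan([(.4149,-.3327,.12,33),(.4149,-.3327,.12,6.3),(.4149,-.3327,.056,6.3)],(.4149,-.3327,.12,60))"
```

```text
[-5.46, -3.26, 10.27] [-0.001, -0.0, 0.525] rows 4.2
[0.0, 0.0, 0.0] [0.0, 0.0, 0.471] rows 3.8
[0.0, 0.0, 0.0] [0.0, 0.0, 0.466] rows 3.7
[0.0, 0.0, 6.4] [0.0, 0.0, 0.0] rows 1.5
```

{"method": "servo_tool", "body": {"steps": [[[-1,-0.7,2,0,0,0.11,0],[-2,-1.4,4,0,0,0.22,0],[-3.2,-2,6,0,0,0.33,0],[-4.5,-2.7,8,0,0,0.44,0],[-5.4,-3.3,10,0,0,0.525,0]]]}}

```text
time: 18.15
position: [0.414, -0.3335, 0.1221]
tcp_rot: [[0.505, 0.863, 0.0], [0.863, -0.505, -0.0], [-0.0, 0.0, -1.0]]
force: [0.6, -0.1, 0.8]
gripper_width: 0.501
grip_force: 0.0
```

{"method": "servo_tool", "body": {"steps": [[[0,0,0,0,0,0.12,0],[0,0,0,0,0,0.24,0],[0,0,0,0,0,0.36,0],[0,0,0,0,0,0.47,0],[0,0,0,0,0,0.47,0]]]}}

```text
time: 18.57
position: [0.4143, -0.3326, 0.1229]
tcp_rot: [[0.84, 0.542, -0.0], [0.542, -0.84, 0.0], [0.0, -0.0, -1.0]]
force: [0.1, 0.6, -0.0]
gripper_width: 0.504
grip_force: 0.0
```

{"method": "servo_tool", "body": {"steps": [[[0,0,0,0,0,0.12,0],[0,0,0,0,0,0.24,0],[0,0,0,0,0,0.36,0],[0,0,0,0,0,0.466,0],[0,0,0,0,0,0.466,0]]]}}

```text
time: 18.98
position: [0.4142, -0.3327, 0.123]
tcp_rot: [[0.994, 0.11, 0.0], [0.11, -0.994, 0.0], [0.0, -0.0, -1.0]]
force: [0.1, 1.0, 0.1]
gripper_width: 0.502
grip_force: 0.0
```

Run:
```python
from h import *
s=robot.get_state(); print(s["position"],s["joint_positions"],s["gripper_width"])
plan([(.4149,-.3327,.056,6.3)])
C=cal("wrist"); im,d=robot.grab_frame("wrist"); P=cloud(C,d)
for nm,(x0,x1,y0,y1,z0,z1) in {"lever":(.37,.445,-.40,-.27,.074,.086),"dial":(.42,.55,-.40,-.27,.050,.058)}.items():
    m=(P[...,0]>x0)&(P[...,0]<x1)&(P[...,1]>y0)&(P[...,1]<y1)&(P[...,2]>z0)&(P[...,2]<z1)&(d>0)
    q=P[m]
    if len(q)>5: print(nm,len(q),cv2.minAreaRect((q[:,:2]*1000).astype(np.float32)))
K,R,t=C; cx,cy,z=.4845,-.325,.054
N=400; g=(np.arange(N)-N/2)/N*.12
X,Y=np.meshgrid(cx+g,cy-g); W=np.stack([X,Y,np.full_like(X,z)],-1)@R.T+t
uv=W@K.T; uv=(uv[...,:2]/uv[...,2:]).astype(np.float32)
o=cv2.remap(im,uv[...,0],uv[...,1],cv2.INTER_LINEAR); o[199:202,:,0]=255;o[:,199:202,0]=255; save("dial2",o)
```

```text
[ 0.4142 -0.3327  0.123 ] [-0.821   0.4652  1.6581  0.0001  1.0184  0.6396] 0.5018327287068525
[0.07, 0.01, 6.7] [-0.0, -0.0, 0.0] rows 1.6
lever 1502 ((418.08160400390625, -334.2275085449219), (55.067317962646484, 13.680075645446777), 5.820805549621582)
dial 11871 ((484.81573486328125, -326.8394470214844), (90.63724517822266, 91.74845123291016), 6.251943588256836)
```

View pics/dial2.png

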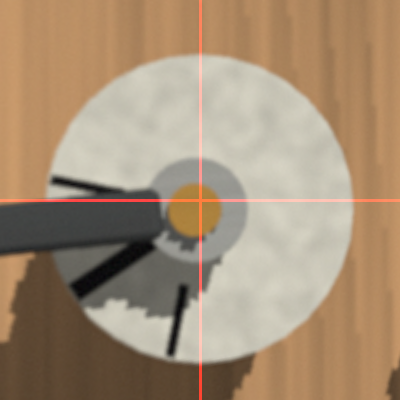

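The marks now give the zero bearing as 169.5°, so half open is 214.5°. The dial centre is (0.4845, -0.327), which puts the lever at about 16°. Descending and gripping.

{"method": "servo_tool", "body": {"steps": [[[0.1,0.1,2.5,0,0,0,0],[0.1,0.1,5,0,0,0,0],[0.1,0.1,6.7,0,0,0,0],[0.1,0.1,6.7,0,0,0,-1],[0.1,0.1,6.7,0,0,0,-1]]], "squeeze": 30}}

```text
time: 19.45
position: [0.4149, -0.3335, 0.0556]
tcp_rot: [[0.994, 0.113, -0.001], [0.113, -0.994, 0.001], [-0.001, -0.002, -1.0]]
force: [-0.2, -0.3, -0.1]
gripper_width: 0.222
grip_force: 0.0
```

{"method": "servo_tool", "body": {"steps": [[[0,0,0,0,0,0,-1],[0,0,0,0,0,0,-1],[0,0,0,0,0,0,-1],[0,0,0,0,0,0,-1]]]}}

```text
time: 19.78
position: [0.4154, -0.3342, 0.0566]
tcp_rot: [[0.994, 0.11, 0.001], [0.11, -0.994, -0.001], [0.001, 0.001, -1.0]]
force: [1.1, -1.3, -6.2]
gripper_width: 0.156
grip_force: 32.4
```

```bash
cat > arc.py <<'E'
from h import *
import sys
def arc(b0,b1,n,r=.070,ax=(.4845,-.3265)):
    f=lambda b:np.array([ax[0]+r*np.cos(np.radians(b)),ax[1]+r*np.sin(np.radians(b)),0])
    for b in np.linspace(b0,b1,n+1)[1:]:
        d=Rd(b0-180).T@(f(b)-f(b0))*100; print(np.round(d,2)[:2].tolist(),round(-np.radians(b-b0),3))
if __name__=="__main__":
    s=robot.get_state(); print(s["position"],np.degrees(np.arctan2(s["tcp_rot"][1][0],s["tcp_rot"][0][0])),s["gripper_width"],s["grip_force"],s["force"])
    arc(*map(float,sys.argv[1:3]),int(sys.argv[3]))
E
python3 arc.py 186 200.5 5; python3 arc.py 200.5 215 5
```

```text
[ 0.4154 -0.3342  0.0566] 6.323677868139399 0.1562171554534885 32.432488203048706 [ 1.1379 -1.2621 -6.1524]
[0.01, 0.35] -0.051
[0.04, 0.71] -0.101
[0.08, 1.06] -0.152
[0.14, 1.41] -0.202
[0.22, 1.75] -0.253
[ 0.4154 -0.3342  0.0566] 6.323677868139399 0.1562171554534885 32.432488203048706 [ 1.1379 -1.2621 -6.1524]
[0.01, 0.35] -0.051
[0.04, 0.71] -0.101
[0.08, 1.06] -0.152
[0.14, 1.41] -0.202
[0.22, 1.75] -0.253
```

{"method": "servo_tool", "body": {"steps": [[[0.01,0.35,0,0,0,-0.051,-1],[0.04,0.71,0,0,0,-0.101,-1],[0.08,1.06,0,0,0,-0.152,-1],[0.14,1.41,0,0,0,-0.202,-1],[0.22,1.75,0,0,0,-0.253,-1]]]}}

```text
time: 20.2
position: [0.4194, -0.3513, 0.0566]
tcp_rot: [[0.934, 0.357, 0.001], [0.357, -0.934, -0.0], [0.001, 0.001, -1.0]]
force: [0.2, -0.5, -5.5]
gripper_width: 0.154
grip_force: 32.7
```

{"method": "servo_tool", "body": {"steps": [[[0.01,0.35,0,0,0,-0.051,-1],[0.04,0.71,0,0,0,-0.101,-1],[0.08,1.06,0,0,0,-0.152,-1],[0.14,1.41,0,0,0,-0.202,-1],[0.22,1.75,0,0,0,-0.253,-1]]]}}

```text
time: 20.62
position: [0.4276, -0.3669, 0.0566]
tcp_rot: [[0.815, 0.58, 0.001], [0.58, -0.815, -0.0], [0.0, 0.001, -1.0]]
force: [0.1, -0.8, -4.5]
gripper_width: 0.156
grip_force: 32.7
```

{"method": "servo_tool", "body": {"steps": [[[0,0,0,0,0,0,-1],[0,0,0,0,0,0,-1],[0,0,0,0,0,0,0],[0,0,0,0,0,0,0],[0,0,0,0,0,0,0]]]}}

```text
time: 21.03
position: [0.4276, -0.3667, 0.0566]
tcp_rot: [[0.817, 0.577, 0.001], [0.577, -0.817, -0.001], [0.0, 0.001, -1.0]]
force: [0.4, 0.6, 0.3]
gripper_width: 0.501
grip_force: 0.0
```

{"method": "servo_tool", "body": {"steps": [[[0,0,0,0,0,0,0],[0,0,-3,0,0,0,0],[0,0,-6,0,0,0,0],[0,0,-9,0,0,0,0],[0,0,-9,0,0,0,0]]]}}

```text
time: 21.45
position: [0.4297, -0.369, 0.1523]
tcp_rot: [[0.816, 0.578, 0.007], [0.578, -0.816, -0.008], [0.001, 0.011, -1.0]]
force: [1.2, -1.6, 0.7]
gripper_width: 0.504
grip_force: 0.0
```

Run:
```python
from h import *
s=robot.get_state(); print(s["position"],np.degrees(np.arctan2(s["tcp_rot"][1][0],s["tcp_rot"][0][0])))
C=cal("wrist"); im,d=robot.grab_frame("wrist"); P=cloud(C,d)
X,Y=P[...,0]-.4845,P[...,1]+.3265; r=np.hypot(X,Y)
m=(r>.035)&(r<.11)&(P[...,2]>.074)&(P[...,2]<.086)&(d>0)&(X<0.02)
q=P[m]; print(len(q),cv2.minAreaRect((q[:,:2]*1000).astype(np.float32)))
K,R,t=C; cx,cy,z=.4845,-.325,.054
N=400; g=(np.arange(N)-N/2)/N*.12
X,Y=np.meshgrid(cx+g,cy-g); W=np.stack([X,Y,np.full_like(X,z)],-1)@R.T+t
uv=W@K.T; uv=(uv[...,:2]/uv[...,2:]).astype(np.float32)
o=cv2.remap(im,uv[...,0],uv[...,1],cv2.INTER_LINEAR); save("dial3",o)
```

```text
[ 0.4297 -0.369   0.1523] 35.27976031806386
1287 ((431.88238525390625, -363.6908264160156), (59.90022659301758, 13.750079154968262), 34.54802322387695)
```

View pics/dial3.png

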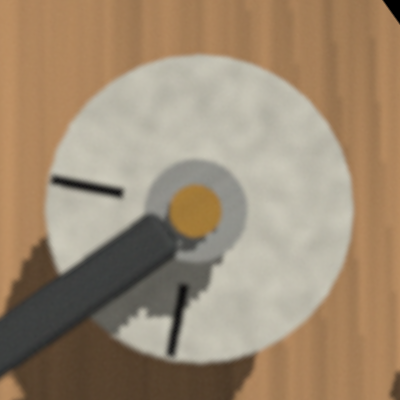

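The lever bears 214.5° and covers the thick half mark; the shut and full marks show at (88,186) and (177,320). Now the plunger.

{"method": "servo_tool", "body": {"steps": [[[3.6,1.4,0,0,0,0,-1],[7.2,2.8,0,0,0,0,-1],[10.8,4.2,0,0,0,0,-1],[14.4,5.6,1.5,0,0,0,-1],[17.8,7.1,3,0,0,0,-1]]]}}

```text
time: 21.92
position: [0.6156, -0.3208, 0.1155]
tcp_rot: [[0.816, 0.578, 0.001], [0.578, -0.816, -0.0], [0.0, 0.001, -1.0]]
force: [0.2, -1.1, -0.2]
gripper_width: -0.005
grip_force: 0.0
```

{"method": "servo_tool", "body": {"steps": [[[0,0,0,0,0,0,-1],[0,0,0,0,0,0,-1],[0,0,0,0,0,0,-1]]]}}

```text
time: 22.17
position: [0.613, -0.3215, 0.1148]
tcp_rot: [[0.816, 0.578, -0.002], [0.578, -0.816, 0.001], [-0.001, -0.002, -1.0]]
force: [-0.7, -0.7, -0.0]
gripper_width: -0.003
grip_force: 0.0
```

```bash
python3 -c "
from h import *
plan([(.616,-.3236,.095,35),(.616,-.3236,.077,35)])"
```

```text
[0.12, 0.35, 1.97] [-0.002, 0.001, 0.005] rows 0.5
[0.0, 0.0, 1.8] [0.0, 0.0, 0.0] rows 0.4
```

{"method": "servo_tool", "body": {"steps": [[[0.1,0.3,1,0,0,0,-1],[0.1,0.3,2,0,0,0,-1],[0.1,0.3,2.6,0,0,0,-1],[0.1,0.3,3.2,0,0,0,-1],[0.1,0.3,3.7,0,0,0,-1]]]}}

```text
time: 22.58
position: [0.6153, -0.3243, 0.0793]
tcp_rot: [[0.817, 0.577, -0.001], [0.577, -0.817, -0.0], [-0.001, -0.0, -1.0]]
force: [-4.1, -0.2, 8.5]
gripper_width: -0.003
grip_force: 4.1
```

{"method": "servo_tool", "body": {"steps": [[[0,0,0.1,0,0,0,-1],[0,0,0.2,0,0,0,-1],[0,0,0.2,0,0,0,-1]]]}}

```text
time: 22.83
position: [0.6153, -0.3243, 0.078]
tcp_rot: [[0.817, 0.577, -0.001], [0.577, -0.817, -0.001], [-0.001, -0.0, -1.0]]
force: [-5.1, -0.3, 7.6]
gripper_width: -0.003
grip_force: 4.3
```

{"method": "servo_tool", "body": {"steps": [[[0,0,0.1,0,0,0,-1],[0,0,0.2,0,0,0,-1],[0,0,0.3,0,0,0,-1],[0,0,0.3,0,0,0,-1]]]}}

```text
time: 23.17
position: [0.6154, -0.3244, 0.0761]
tcp_rot: [[0.817, 0.577, -0.0], [0.577, -0.817, -0.001], [-0.001, 0.001, -1.0]]
force: [-6.1, 0.8, 12.1]
gripper_width: 0.0
grip_force: 6.1
```

{"method": "servo_tool", "body": {"steps": [[[0,0,0.1,0,0,0,-1],[0,0,0.1,0,0,0,-1],[0,0,0.1,0,0,0,-1]]]}}

```text
time: 23.42
position: [0.6154, -0.3244, 0.076]
tcp_rot: [[0.817, 0.577, -0.0], [0.577, -0.817, -0.001], [-0.001, 0.001, -1.0]]
force: [-8.6, 2.4, 16.9]
gripper_width: 0.004
grip_force: 8.3
```

At the stop: z stays at 0.076 while the force climbs. Holding for more than 3 s.

{"method": "servo_tool", "body": {"steps": [[[0,0,0.05,0,0,0,-1],[0,0,0.05,0,0,0,-1],[0,0,0.05,0,0,0,-1],[0,0,0.05,0,0,0,-1],[0,0,0.05,0,0,0,-1]]]}}

```text
time: 23.83
position: [0.6154, -0.3244, 0.076]
tcp_rot: [[0.817, 0.577, 0.0], [0.577, -0.817, -0.001], [-0.001, 0.001, -1.0]]
force: [-10.1, 3.1, 18.1]
gripper_width: -0.0
grip_force: 9.5
```

{"method": "servo_tool", "body": {"steps": [[[0,0,0,0,0,0,-1],[0,0,0,0,0,0,-1],[0,0,0,0,0,0,-1],[0,0,0,0,0,0,-1],[0,0,0,0,0,0,-1]]]}}

```text
time: 24.25
position: [0.6154, -0.3244, 0.076]
tcp_rot: [[0.817, 0.577, 0.0], [0.577, -0.817, -0.001], [-0.001, 0.001, -1.0]]
force: [-9.3, 1.9, 19.1]
gripper_width: 0.002
grip_force: 9.5
```

{"method": "servo_tool", "body": {"steps": [[[0,0,0,0,0,0,-1],[0,0,0,0,0,0,-1],[0,0,0,0,0,0,-1],[0,0,0,0,0,0,-1],[0,0,0,0,0,0,-1]]]}}

```text
time: 24.67
position: [0.6154, -0.3244, 0.076]
tcp_rot: [[0.817, 0.577, 0.0], [0.577, -0.817, -0.001], [-0.001, 0.001, -1.0]]
force: [-9.6, 3.5, 19.3]
gripper_width: 0.002
grip_force: 9.5
```

{"method": "servo_tool", "body": {"steps": [[[0,0,0,0,0,0,-1],[0,0,0,0,0,0,-1],[0,0,0,0,0,0,-1],[0,0,0,0,0,0,-1],[0,0,0,0,0,0,-1]]]}}

```text
time: 25.08
position: [0.6154, -0.3244, 0.076]
tcp_rot: [[0.817, 0.577, 0.0], [0.577, -0.817, -0.001], [-0.001, 0.001, -1.0]]
force: [-9.3, 3.1, 18.3]
gripper_width: 0.001
grip_force: 9.5
```

{"method": "servo_tool", "body": {"steps": [[[0,0,0,0,0,0,-1],[0,0,0,0,0,0,-1],[0,0,0,0,0,0,-1],[0,0,0,0,0,0,-1],[0,0,0,0,0,0,-1]]]}}

```text
time: 25.5
position: [0.6153, -0.3244, 0.076]
tcp_rot: [[0.817, 0.577, 0.0], [0.577, -0.817, -0.001], [-0.001, 0.001, -1.0]]
force: [-10.3, 3.4, 19.5]
gripper_width: 0.002
grip_force: 9.5
```

{"method": "servo_tool", "body": {"steps": [[[0,0,0,0,0,0,-1],[0,0,0,0,0,0,-1],[0,0,0,0,0,0,-1],[0,0,0,0,0,0,-1],[0,0,0,0,0,0,-1]]]}}

```text
time: 25.92
position: [0.6154, -0.3244, 0.076]
tcp_rot: [[0.817, 0.577, 0.0], [0.577, -0.817, -0.001], [-0.001, 0.001, -1.0]]
force: [-9.7, 2.6, 19.1]
gripper_width: 0.003
grip_force: 9.5
```

{"method": "servo_tool", "body": {"steps": [[[0,0,0,0,0,0,-1],[0,0,0,0,0,0,-1],[0,0,0,0,0,0,-1],[0,0,0,0,0,0,-1],[0,0,0,0,0,0,-1]]]}}

```text
time: 26.33
position: [0.6154, -0.3244, 0.076]
tcp_rot: [[0.817, 0.577, 0.0], [0.577, -0.817, -0.001], [-0.001, 0.001, -1.0]]
force: [-9.1, 2.3, 18.6]
gripper_width: -0.001
grip_force: 9.5
```

{"method": "servo_tool", "body": {"steps": [[[0,0,0,0,0,0,-1],[0,0,0,0,0,0,-1],[0,0,0,0,0,0,-1],[0,0,0,0,0,0,-1],[0,0,0,0,0,0,-1]]]}}

```text
time: 26.75
position: [0.6154, -0.3244, 0.076]
tcp_rot: [[0.817, 0.577, 0.0], [0.577, -0.817, -0.001], [-0.001, 0.001, -1.0]]
force: [-9.0, 2.8, 18.9]
gripper_width: 0.001
grip_force: 9.5
```

{"method": "servo_tool", "body": {"steps": [[[0,0,0,0,0,0,-1],[0,0,0,0,0,0,-1],[0,0,0,0,0,0,-1],[0,0,0,0,0,0,-1],[0,0,0,0,0,0,-1]]]}}

```text
time: 27.17
position: [0.6154, -0.3244, 0.076]
tcp_rot: [[0.817, 0.577, 0.0], [0.577, -0.817, -0.002], [-0.001, 0.001, -1.0]]
force: [-10.0, 2.3, 18.9]
gripper_width: 0.001
grip_force: 9.5
```

{"method": "servo_tool", "body": {"steps": [[[0,0,0,0,0,0,-1],[0,0,0,0,0,0,-1],[0,0,0,0,0,0,-1],[0,0,0,0,0,0,-1],[0,0,0,0,0,0,-1]]]}}

```text
time: 27.58
position: [0.6154, -0.3244, 0.076]
tcp_rot: [[0.817, 0.577, 0.0], [0.577, -0.817, -0.001], [-0.001, 0.001, -1.0]]
force: [-9.1, 3.1, 18.7]
gripper_width: 0.004
grip_force: 9.5
```

```bash
python3 -c "
from lugs import *
lugs('top',.40,.62,-.21,-.03,.028,.042)
C=cal('top');im,d=robot.grab_frame('top');P=cloud(C,d)
X,Y=P[...,0]-.4845,P[...,1]+.3265; r=np.hypot(X,Y)
m=(r>.035)&(r<.11)&(P[...,2]>.07)&(P[...,2]<.086)&(d>0)&(X<0.02)
q=P[m]; print(len(q),cv2.minAreaRect((q[:,:2]*1000).astype(np.float32)))"
```

```text
0 ((0.0, 0.0), (0.0, 0.0), 0.0)
```

{"method": "servo_tool", "body": {"steps": [[[0,0,-1,0,0,0,-1],[0,0,-3,0,0,0,-1],[0,0,-5,0,0,0,-1],[0,0,-7,0,0,0,-1],[0,0,-7,0,0,0,-1]]]}}

```text
time: 28.1
position: [0.6178, -0.325, 0.1473]
tcp_rot: [[0.817, 0.577, 0.007], [0.577, -0.817, -0.004], [0.003, 0.007, -1.0]]
force: [0.1, 0.2, -0.4]
gripper_width: -0.002
grip_force: 0.0
```

{"method": "servo_tool", "body": {"steps": [[[-3.6,-1.5,0,0,0,0,0],[-7.2,-3,0,0,0,0,0],[-10.8,-4.5,0,0,0,0,0],[-14.4,-6,0,0,0,0,0],[-17.8,-7.5,0,0,0,0,0]]]}}

```text
time: 28.52
position: [0.4252, -0.365, 0.1416]
tcp_rot: [[0.816, 0.577, -0.001], [0.577, -0.816, 0.001], [-0.0, -0.001, -1.0]]
force: [0.1, -1.2, 0.4]
gripper_width: 0.499
grip_force: 0.0
```

{"method": "servo_tool", "body": {"steps": [[[0,0,0,0,0,0,0],[0,0,0,0,0,0,0],[0,0,0,0,0,0,0]]]}}

```text
time: 28.77
position: [0.4278, -0.3654, 0.1423]
tcp_rot: [[0.817, 0.577, 0.001], [0.577, -0.817, 0.0], [0.001, 0.0, -1.0]]
force: [1.2, 0.5, 1.1]
gripper_width: 0.498
grip_force: 0.0
```

```bash
python3 - <<'E'
from h import *
s=robot.get_state(); print(s["position"])
C=cal("wrist"); im,d=robot.grab_frame("wrist"); P=cloud(C,d)
X,Y=P[...,0]-.4845,P[...,1]+.3265; r=np.hypot(X,Y)
m=(r>.035)&(r<.11)&(P[...,2]>.074)&(P[...,2]<.086)&(d>0)&(X<0.02)
q=P[m]; print(len(q),cv2.minAreaRect((q[:,:2]*1000).astype(np.float32)))
m=(P[...,0]>.58)&(P[...,0]<.66)&(P[...,1]>-.37)&(P[...,1]<-.28)&(P[...,2]>.07); print("plunger z",np.median(P[m][:,2]) if m.any() else None)
plan([(.4268,-.3661,.057,34.5)])
E
python3 arc.py 214.5 199 5; python3 arc.py 199 183.5 5;python3 arc.py 183.5 169 5
```

```text
[ 0.4278 -0.3654  0.1423]
1414 ((431.6944580078125, -364.0875244140625), (60.536399841308594, 13.825815200805664), 34.775917053222656)
plunger z None
[-0.18, -0.02, 8.53] [0.0, -0.0, 0.014] rows 2.0
[ 0.4283 -0.3653  0.1423] 35.287608216023074 0.5043156338767482 0.0 [-0.0658 -0.531   0.3477]
[0.01, -0.38] 0.054
[0.04, -0.76] 0.108
[0.09, -1.13] 0.162
[0.16, -1.5] 0.216
[0.25, -1.87] 0.271
[ 0.4283 -0.3653  0.1423] 35.287608216023074 0.5043156338767482 0.0 [-0.0658 -0.531   0.3477]
[0.01, -0.38] 0.054
[0.04, -0.76] 0.108
[0.09, -1.13] 0.162
[0.16, -1.5] 0.216
[0.25, -1.87] 0.271
[ 0.4283 -0.3653  0.1423] 35.287608216023074 0.5043156338767482 0.0 [-0.0658 -0.531   0.3477]
[0.01, -0.35] 0.051
[0.04, -0.71] 0.101
[0.08, -1.06] 0.152
[0.14, -1.41] 0.202
[0.22, -1.75] 0.253
```

{"method": "servo_tool", "body": {"steps": [[[-0.1,0,2.5,0,0,0.01,0],[-0.1,0,5.5,0,0,0.01,0],[-0.1,0,8.5,0,0,0.01,0],[-0.1,0,8.5,0,0,0.01,0],[-0.1,0,8.5,0,0,0.01,-1]]]}}

```text
time: 29.23
position: [0.4272, -0.3647, 0.0563]
tcp_rot: [[0.821, 0.571, -0.002], [0.571, -0.821, 0.003], [-0.0, -0.004, -1.0]]
force: [-0.5, 1.0, 0.4]
gripper_width: 0.374
grip_force: 0.0
```

{"method": "servo_tool", "body": {"steps": [[[0,0,0,0,0,0,-1],[0,0,0,0,0,0,-1],[0,0,0,0,0,0,-1],[0,0,0,0,0,0,-1],[0,0,0,0,0,0,-1]]]}}

```text
time: 29.65
position: [0.4281, -0.3663, 0.0591]
tcp_rot: [[0.822, 0.569, 0.003], [0.569, -0.822, -0.002], [0.001, 0.003, -1.0]]
force: [4.3, 2.8, 4.4]
gripper_width: 0.156
grip_force: 33.5
```

{"method": "servo_tool", "body": {"steps": [[[0.01,-0.38,0,0,0,0.054,-1],[0.04,-0.76,0,0,0,0.108,-1],[0.09,-1.13,0,0,0,0.162,-1],[0.16,-1.5,0,0,0,0.216,-1],[0.25,-1.87,0,0,0,0.271,-1]]]}}

```text
time: 30.07
position: [0.4195, -0.3497, 0.0591]
tcp_rot: [[0.945, 0.326, 0.003], [0.326, -0.945, -0.002], [0.002, 0.003, -1.0]]
force: [5.2, 2.3, 4.7]
gripper_width: 0.154
grip_force: 33.6
```

{"method": "servo_tool", "body": {"steps": [[[0.01,-0.38,0,0,0,0.054,-1],[0.04,-0.76,0,0,0,0.108,-1],[0.09,-1.13,0,0,0,0.162,-1],[0.16,-1.5,0,0,0,0.216,-1],[0.25,-1.87,0,0,0,0.271,-1]]]}}

```text
time: 30.48
position: [0.4159, -0.3314, 0.0591]
tcp_rot: [[0.998, 0.061, 0.004], [0.061, -0.998, -0.003], [0.003, 0.003, -1.0]]
force: [4.5, -0.5, 4.8]
gripper_width: 0.152
grip_force: 33.6
```

{"method": "servo_tool", "body": {"steps": [[[0.01,-0.35,0,0,0,0.051,-1],[0.04,-0.71,0,0,0,0.101,-1],[0.08,-1.06,0,0,0,0.152,-1],[0.11,-1.24,0,0,0,0.178,-1],[0.14,-1.41,0,0,0,0.202,-1]]]}}

```text
time: 30.9
position: [0.4164, -0.3176, 0.0591]
tcp_rot: [[0.99, -0.139, 0.004], [-0.139, -0.99, -0.003], [0.004, 0.003, -1.0]]
force: [3.3, -1.0, 4.0]
gripper_width: 0.16
grip_force: 33.5
```

{"method": "servo_tool", "body": {"steps": [[[0.01,-0.2,0,0,0,0.03,-1],[0.02,-0.35,0,0,0,0.05,-1],[0.02,-0.35,0,0,0,0.05,-1]]]}}

```text
time: 31.15
position: [0.4169, -0.314, 0.0591]
tcp_rot: [[0.982, -0.188, 0.003], [-0.188, -0.982, -0.003], [0.004, 0.002, -1.0]]
force: [3.5, 0.7, 6.5]
gripper_width: 0.155
grip_force: 33.6
```

{"method": "servo_tool", "body": {"steps": [[[0,-0.1,0,0,0,0.01,-1],[0,-0.1,0,0,0,0.01,-1]]]}}

```text
time: 31.32
position: [0.417, -0.3135, 0.0591]
tcp_rot: [[0.98, -0.197, 0.003], [-0.197, -0.98, -0.004], [0.004, 0.003, -1.0]]
force: [2.4, -2.5, 7.0]
gripper_width: 0.154
grip_force: 33.8
```

{"method": "servo_tool", "body": {"steps": [[[0,-0.1,0,0,0,0,-1],[0,-0.2,0,0,0,0,-1],[0,-0.2,0,0,0,0,-1]]]}}

```text
time: 31.57
position: [0.4171, -0.3134, 0.0591]
tcp_rot: [[0.981, -0.196, 0.003], [-0.196, -0.981, -0.007], [0.004, 0.006, -1.0]]
force: [-0.8, -9.2, 4.9]
gripper_width: 0.152
grip_force: 33.4
```

{"method": "servo_tool", "body": {"steps": [[[0,0.2,0,0,0,0,-1],[0,0.2,0,0,0,0,0],[0,0.2,0,0,0,0,0],[0,0.2,0,0,0,0,0],[0,0.2,0,0,0,0,0]]]}}

```text
time: 31.98
position: [0.4154, -0.3116, 0.0573]
tcp_rot: [[0.98, -0.197, -0.001], [-0.197, -0.98, 0.001], [-0.001, -0.001, -1.0]]
force: [-0.3, 1.1, -0.2]
gripper_width: 0.499
grip_force: 0.0
```

{"method": "servo_tool", "body": {"steps": [[[0,0,0,0,0,0,0],[0,0,-3,0,0,0,0],[0,0,-6,0,0,0,0],[0,0,-10,0,0,0,0],[0,0,-13,0,0,0,0]]]}}

```text
time: 32.4
position: [0.4159, -0.312, 0.1899]
tcp_rot: [[0.98, -0.197, 0.001], [-0.197, -0.98, -0.001], [0.001, 0.001, -1.0]]
force: [1.9, 0.2, -0.2]
gripper_width: 0.499
grip_force: 0.0
```

Run:
```python
from h import *
s=robot.get_state(); print(s["position"])
C=cal("wrist"); im,d=robot.grab_frame("wrist"); P=cloud(C,d)
X,Y=P[...,0]-.4845,P[...,1]+.3265; r=np.hypot(X,Y)
m=(r>.035)&(r<.11)&(P[...,2]>.074)&(P[...,2]<.086)&(d>0)&(X<0.02)
q=P[m]; print(len(q),cv2.minAreaRect((q[:,:2]*1000).astype(np.float32)))
m=(P[...,0]>.58)&(P[...,0]<.66)&(P[...,1]>-.37)&(P[...,1]<-.28)&(P[...,2]>.07); print("plunger z",np.median(P[m][:,2]) if m.any() else None)
K,R,t=C; cx,cy,z=.4845,-.325,.054
N=400; g=(np.arange(N)-N/2)/N*.12
X,Y=np.meshgrid(cx+g,cy-g); W=np.stack([X,Y,np.full_like(X,z)],-1)@R.T+t
uv=W@K.T; uv=(uv[...,:2]/uv[...,2:]).astype(np.float32)
o=cv2.remap(im,uv[...,0],uv[...,1],cv2.INTER_LINEAR); save("dial4",o)
plan([(.50,-.15,.25,20)])
plan([(.6505,.2134,.20,55)],(.50,-.15,.25,20)); plan([(.6505,.2134,.12,90),(.6505,.2134,.065,90)],(.6505,.2134,.20,55))
```

```text
[ 0.4159 -0.312   0.1899]
953 ((421.7656555175781, -314.52996826171875), (13.256632804870605, 58.73686599731445), 79.18461608886719)
plunger z None
[4.86, -17.66, -5.5] [0.008, -0.007, -0.547] rows 4.6
[26.57, -29.0, 5.0] [0.0, 0.0, -0.611] rows 9.5
[0.0, 0.0, 8.0] [0.0, 0.0, -0.611] rows 4.9
[0.0, 0.0, 5.5] [0.0, 0.0, 0.0] rows 1.3
```

View pics/dial4.png

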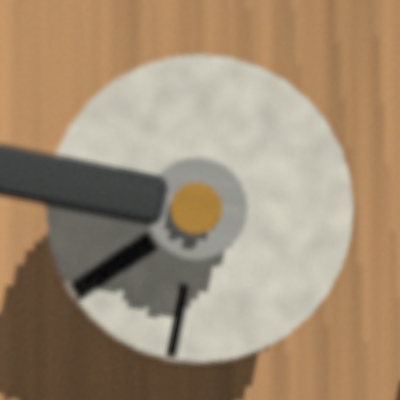

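The lever covers the shut mark and is against its stop, bearing 169°. Now to the hatch.

```bash
python3 -c "
from h import *
plan([(.575,.03,.23,38),(.6505,.2134,.20,55),(.6505,.2134,.13,90)],(.50,-.15,.25,20))"
```

```text
[13.2, -14.35, 2.0] [0.0, 0.0, -0.314] rows 4.7
[17.24, -9.8, 3.0] [0.0, 0.0, -0.297] rows 4.8
[0.0, 0.0, 7.0] [0.0, 0.0, -0.611] rows 4.9
```

{"method": "servo_tool", "body": {"steps": [[[1,-3.5,-1.1,0,0,-0.11,0],[2,-7,-2.2,0,0,-0.22,0],[3,-10.5,-3.3,0,0,-0.33,0],[4,-14,-4.4,0,0,-0.44,0],[4.9,-17.7,-5.5,0,0,-0.547,0]]]}}

```text
time: 32.87
position: [0.4991, -0.1467, 0.2428]
tcp_rot: [[0.938, 0.346, -0.0], [0.346, -0.938, 0.0], [-0.0, -0.0, -1.0]]
force: [1.4, -0.9, 1.0]
gripper_width: 0.499
grip_force: 0.0
```

{"method": "servo_tool", "body": {"steps": [[[2.6,-2.8,0.4,0,0,-0.063,0],[5.2,-5.7,0.8,0,0,-0.126,0],[7.9,-8.6,1.2,0,0,-0.19,0],[10.5,-11.5,1.6,0,0,-0.252,0],[13.2,-14.3,2,0,0,-0.314,0]]]}}

```text
time: 33.28
position: [0.574, 0.0335, 0.222]
tcp_rot: [[0.786, 0.618, -0.001], [0.618, -0.786, -0.0], [-0.0, -0.0, -1.0]]
force: [0.0, -0.4, 1.1]
gripper_width: 0.499
grip_force: 0.0
```

{"method": "servo_tool", "body": {"steps": [[[3.4,-2,0.6,0,0,-0.06,0],[6.9,-4,1.2,0,0,-0.12,0],[10.3,-5.9,1.8,0,0,-0.18,0],[13.8,-7.8,2.4,0,0,-0.24,0],[17.2,-9.8,3,0,0,-0.297,0]]]}}

```text
time: 33.7
position: [0.6495, 0.2164, 0.1916]
tcp_rot: [[0.571, 0.821, -0.001], [0.821, -0.571, -0.0], [-0.001, -0.0, -1.0]]
force: [1.3, -0.1, -1.0]
gripper_width: 0.5
grip_force: 0.0
```

{"method": "servo_tool", "body": {"steps": [[[0,0,1.2,0,0,-0.122,0],[0,0,2.4,0,0,-0.244,0],[0,0,3.6,0,0,-0.366,0],[0,0,4.8,0,0,-0.488,0],[0,0,6,0,0,-0.61,0]]]}}

```text
time: 34.12
position: [0.6488, 0.2147, 0.1311]
tcp_rot: [[-0.006, 1.0, -0.001], [1.0, 0.006, -0.0], [-0.0, -0.001, -1.0]]
force: [0.5, 0.4, 0.3]
gripper_width: 0.497
grip_force: 0.0
```

{"method": "servo_tool", "body": {"steps": [[[0,0,0,0,0,0,0],[0,0,0,0,0,0,0]]]}}

```text
time: 34.28
position: [0.6486, 0.2144, 0.1316]
tcp_rot: [[0.005, 1.0, -0.002], [1.0, -0.005, -0.0], [-0.0, -0.002, -1.0]]
force: [0.4, -0.8, 2.2]
gripper_width: 0.502
grip_force: 0.0
```

Run:
```python
from lugs import *
lugs("wrist",.55,.75,.12,.30,.070,.09); lugs("top",.55,.75,.10,.32,.070,.09); lugs("top",.40,.62,-.21,-.03,.028,.042); lugs("top",.432,.585,.105,.32,.015,.044)
plan([(.6505,.2134,.065,90)])
C=cal("top");im,d=robot.grab_frame("top");P=cloud(C,d)
m=(P[...,0]>.58)&(P[...,0]<.66)&(P[...,1]>-.37)&(P[...,1]<-.28)&(P[...,2]>.07); print("plunger z",np.median(P[m][:,2]) if m.any() else None)
```

```text
wrist lug 2894 [647.7 214.1] [99.4 16. ] 89.8 z 0.08069803280916123
top lug 192 [647.4 193.6] [60. 17.] 88.4 z 0.08018095833426468
top lug 91 [ 560.9 -117.8] [43. 11.] 84.5 z 0.03824003325544487
top lug 92 [ 474.1 -115.6] [41.7 10.6] 88.6 z 0.03769431660973412
[-0.12, 0.07, 6.87] [0.002, -0.0, -0.003] rows 1.6
plunger z 0.0888427420956863
```

{"method": "servo_tool", "body": {"steps": [[[0,0,2.5,0,0,0,0],[0,0,5,0,0,0,0],[0,0,6.6,0,0,0,0],[0,0,6.6,0,0,0,-1],[0,0,6.6,0,0,0,-1]]], "squeeze": 40}}

```text
time: 34.95
position: [0.6491, 0.2144, 0.0665]
tcp_rot: [[0.002, 1.0, -0.001], [1.0, -0.002, -0.0], [-0.0, -0.001, -1.0]]
force: [-0.1, 0.5, 1.3]
gripper_width: 0.227
grip_force: 0.0
```

{"method": "servo_tool", "body": {"steps": [[[0,0,0,0,0,0,-1],[0,0,0,0,0,0,-1],[0,0,0,0,0,0,-1],[0,0,0,0,0,0,-1]]]}}

```text
time: 35.28
position: [0.6496, 0.2145, 0.0674]
tcp_rot: [[0.001, 1.0, 0.001], [1.0, -0.001, 0.0], [0.0, 0.001, -1.0]]
force: [-0.7, -0.2, -3.6]
gripper_width: 0.173
grip_force: 43.6
```

{"method": "servo_tool", "body": {"steps": [[[0,-2.5,0,0,0,0,-1],[0,-5.5,0,0,0,0,-1],[0,-9,0,0,0,0,-1],[0,-12,0,0,0,0,-1],[0,-14,0,0,0,0,-1]]]}}

```text
time: 35.7
position: [0.5073, 0.2147, 0.0673]
tcp_rot: [[0.001, 1.0, 0.001], [1.0, -0.001, 0.0], [0.0, 0.001, -1.0]]
force: [3.1, -0.6, -7.4]
gripper_width: 0.172
grip_force: 43.1
```

{"method": "servo_tool", "body": {"steps": [[[0,-0.6,0,0,0,0,-1],[0,-1.2,0,0,0,0,-1],[0,-1.8,0,0,0,0,-1],[0,-2.3,0,0,0,0,-1],[0,-2.3,0,0,0,0,-1]]]}}

```text
time: 36.12
position: [0.4866, 0.2147, 0.0673]
tcp_rot: [[0.001, 1.0, 0.001], [1.0, -0.001, 0.0], [0.0, 0.001, -1.0]]
force: [-1.8, -1.5, 3.6]
gripper_width: 0.174
grip_force: 44.5
```

{"method": "servo_tool", "body": {"steps": [[[0,-0.2,0,0,0,0,-1],[0,-0.4,0,0,0,0,-1],[0,-0.6,0,0,0,0,-1],[0,-0.6,0,0,0,0,-1]]]}}

```text
time: 36.45
position: [0.4807, 0.2147, 0.0673]
tcp_rot: [[0.001, 1.0, 0.002], [1.0, -0.001, 0.0], [0.0, 0.002, -1.0]]
force: [0.7, -2.0, 5.8]
gripper_width: 0.169
grip_force: 44.9
```

{"method": "servo_tool", "body": {"steps": [[[0,-0.15,0,0,0,0,-1],[0,-0.3,0,0,0,0,-1],[0,-0.4,0,0,0,0,-1],[0,-0.4,0,0,0,0,-1]]]}}

```text
time: 36.78
position: [0.4802, 0.2148, 0.0673]
tcp_rot: [[0.001, 1.0, 0.009], [1.0, -0.001, 0.001], [0.001, 0.009, -1.0]]
force: [12.3, -3.0, -4.0]
gripper_width: 0.175
grip_force: 43.6
```

{"method": "servo_tool", "body": {"steps": [[[0,0.3,0,0,0,0,-1],[0,0.3,0,0,0,0,0.2],[0,0.3,0,0,0,0,0.2],[0,0.3,0,0,0,0,0.2],[0,0.3,0,0,0,0,0.2]]]}}

```text
time: 37.2
position: [0.4786, 0.2148, 0.0663]
tcp_rot: [[0.001, 1.0, -0.001], [1.0, -0.001, -0.0], [-0.0, -0.001, -1.0]]
force: [-0.2, 0.3, 0.4]
gripper_width: 0.598
grip_force: 0.0
```

{"method": "servo_tool", "body": {"steps": [[[0,0,0,0,0,0,0.2],[0,0,-4,0,0,0,0.2],[0,0,-8,0,0,0,0.2],[0,0,-12,0,0,0,0.2],[0,0,-16,0,0,0,0.2]]]}}

```text
time: 37.62
position: [0.4786, 0.2146, 0.2283]
tcp_rot: [[0.001, 1.0, -0.001], [1.0, -0.001, -0.0], [-0.0, -0.001, -1.0]]
force: [1.6, 0.3, 0.0]
gripper_width: 0.597
grip_force: 0.0
```

{"method": "servo_tool", "body": {"steps": [[[4,-1,-1,0,0,0,0.2],[8,-2,-2,0,0,0,0.2],[12,-3,-3,0,0,0,0.2],[15,-4,-4,0,0,0,0.2],[15,-4,-4,0,0,0,0.2]]]}}

```text
time: 38.03
position: [0.4374, 0.3703, 0.2685]
tcp_rot: [[-0.004, 1.0, 0.002], [1.0, 0.004, 0.004], [0.004, 0.002, -1.0]]
force: [-0.7, -0.5, 0.6]
gripper_width: 0.599
grip_force: 0.0
```

Run:
```python
from lugs import *
im=lugs("top",.43,.75,.10,.32,.070,.09); save("end",im); lugs("top",.40,.62,-.21,-.03,.028,.042)
C=cal("top");im,d=robot.grab_frame("top");P=cloud(C,d)
X,Y=P[...,0]-.4845,P[...,1]+.3265; r=np.hypot(X,Y)
m=(r>.035)&(r<.11)&(P[...,2]>.072)&(P[...,2]<.086)&(d>0)&(X<0.02)
q=P[m]; print("lever",len(q),cv2.minAreaRect((q[:,:2]*1000).astype(np.float32)))
m=(P[...,0]>.58)&(P[...,0]<.66)&(P[...,1]>-.37)&(P[...,1]<-.28)&(P[...,2]>.07); print("plunger z",np.median(P[m][:,2]))
```

```text
top lug 350 [479.9 213.2] [99.9 16.6] 89.9 z 0.08032892945569885
top lug 89 [ 560.8 -118.4] [42.4 10.3] 85.4 z 0.037279739458327715
top lug 90 [ 474.  -115.7] [10.5 41.8] 0.2 z 0.03773502254337706
lever 210 ((420.6042785644531, -314.6044006347656), (14.907628059387207, 60.33567810058594), 78.52062225341797)
plunger z 0.08900312621646189
```

View pics/end.png

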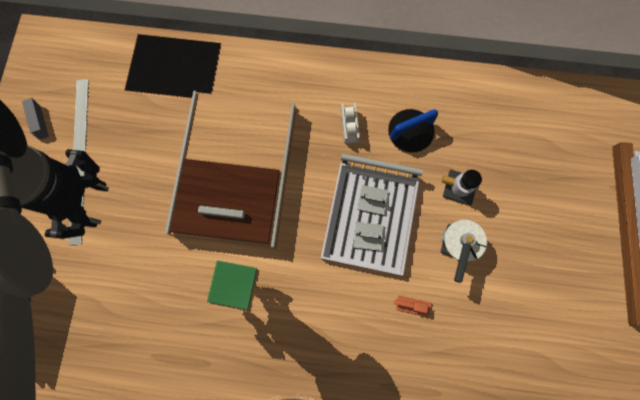

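The final picture shows the hatch closed with its bar at (221,212), both stops in the pan at (375,199) and (369,236), and the lever on shut at (463,258). The plunger is up and the bystanders have not moved. Handing in.

```bash
python3 -c "
from cell import robot
print(robot.job_done())"
```

```text
the job is handed in; nothing more can be done
None
```

I handed the job in at about 38 s of robot time: the two stops that were present stand flat in the pan, the pump was held at its stop for about 4.4 s with the valve at half open, and the valve is shut again, the plunger up and the hatch closed; the hand-in returned no verdict.

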